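# Set out the sample bench: racks to their pads, tip box to its stack

## Task

Set the bench out for the next run: put the red-capped vial rack on the red-outlined pad and the blue-capped rack on the blue-outlined pad, each centred and lined up with its outline, stack the loose rectangular yellow tip box squarely on the docked box of the same shape so that its foot drops inside the rim, and put the round yellow tub, which will not stack there, into the steel return tray. Keep everything upright, set it down without dropping it, and leave the small amber bottle where it stands. Let go of everything at the end.

Things in the scene. Friction and masses are not known exactly. Their poses are not given: they have to be found in the camera images.
- rack_red: Loose white vial rack holding six upright vials with red caps, all one rigid piece, about 110 g. Its block is 62 x 44 x 34 mm (long side along its x) with plain flat sides; the caps (14 mm across, fixed) stand on it up to 56 mm. Origin: centre of its underside; z up. Grip it across the 44 mm width (fingers on the two long sides, closing along its y), low on the block. Either way round is the same.
- rack_blue: Loose white vial rack holding six upright vials with blue caps, all one rigid piece, about 110 g. Its block is 62 x 44 x 34 mm (long side along its x) with plain flat sides; the caps (14 mm across, fixed) stand on it up to 56 mm. Origin: centre of its underside; z up. Grip it across the 44 mm width (fingers on the two long sides, closing along its y), low on the block. Either way round is the same.
- tip_box: Loose rectangular yellow pipette-tip box, about 120 g, 66 x 54 mm (long side along its x) and 48 mm high over all. Underneath, a black foot 54 x 42 mm, 5 mm high; on top, a recessed face with dots 44 mm above the origin inside a rim 4 mm high and 2 mm thick. Origin: centre of the underside of the foot; z up. Grip it across the 54 mm width (closing along its y) on the flat yellow sides, which run from 5 to 48 mm above the origin. Either way round is the same.
- tip_tub: Loose round yellow tip tub, 58 mm across and 46 mm high, plain upright side, flat dotted top, about 100 g. Origin: centre of its underside; z up. It can be gripped in any direction across its diameter. It is too wide for the rim of the docked box.
- pad_red: Fixed flat pad on the bench for the red-capped rack: a red plate 92 x 74 x 3 mm with a dark rectangular field 70 x 52 mm in the middle, so that it shows as a red outline. Origin: centre of its underside, so its upper face is 3 mm above the origin; its long side is along its x.
- pad_blue: Fixed flat pad on the bench for the blue-capped rack: a blue plate 92 x 74 x 3 mm with a dark rectangular field 70 x 52 mm in the middle, so that it shows as a blue outline. Origin: centre of its underside, so its upper face is 3 mm above the origin; its long side is along its x.
- tip_dock: Fixed rectangular yellow tip box, of the same shape as the loose one, standing on a black dock plate 90 x 78 x 4 mm. Origin: centre of the plate's underside; z up; long side along its x. Its upper face is 48 mm above the origin, inside a rim (inner size 62 x 50 mm, 2 mm thick) whose top is 52 mm above the origin. The loose box's foot fits inside this rim with 4 mm to spare on every side and is home when it rests on the upper face, its origin 48 mm above this one.
- return_tray: Fixed round steel tray, 136 mm across outside and about 125 mm inside, floor 4 mm thick, rim 14 mm above the bench. Origin: centre of its underside. The tub's place is anywhere flat on its floor.
- amber_bottle: Small amber bottle with a white cap, 32 mm across and 60 mm high, standing loose among the things; not to be disturbed. Origin: centre of its underside.
There are look-alikes about, which are no part of the job. Of the things that look like the return_tray, take the one that is farthest to the robot's right at the start.

How it is judged:
By the outcome, as a careful person would: the job done as asked, in the order asked, and still so for the second after the job is handed in, with the robot touching nothing.
It also fails if it takes over 115 s, if anything falls off the work surface, if the arm or the gripper's body presses on something with over 40 N, if the wrist force passes 120 N, or if a joint passes its speed limit or range.

## Robot

A 7-joint arm with a two-finger parallel gripper is mounted at the origin on the work surface. World frame = base frame: x ahead of the robot, y to its left, z up, the work surface at z = 0. Lengths are in m, angles in rad, forces in N, time in s.
With the tool pointing down it reaches from about 0.4 to 0.85 m from the base axis. Payload 4.5 kg.
Tool frame: the origin (TCP) lies midway between the tips of the shut fingers; the grasp point (between the pads) lies 19 mm behind it; z points along the fingers, y is the direction in which the jaws open and shut (so a half turn about z gives the same grasp; the last joint's range is limited). The gripper opens to 85 mm and grips with 20 to 120 N. Pads are 22 mm wide; open, the fingers measure 114 mm over their backs; the gripper's body (76 mm by 85 mm) begins 54 mm behind the grasp point. The pads swing forward as they close: fully open they stand 13 mm farther back than shut.
Start: joints at [1.229, 0.689, -0.195, 1.565, 0.157, 0.902, -0.215], TCP at [0.229, -0.581, 0.231] pointing down, gripper open.
Joint ranges: [-3.01, 3.01], [-0.46, 2.08], [-1.47, 1.51], [0.13, 2.56], [-1, 4.14], [0.04, 2.09], [-2.66, 2.66]. Speed limits (rad/s): [2.57, 2.57, 3.14, 3.14, 3.14, 3.14, 3.14].

## Interface

Orientations are given as a unit quaternion [w, x, y, z].
In Python, from plant import * gives the robot as it stands. The module is installed in compiled form; this text tells all that it offers.
- The arm moves only by the tool servo_tool, never from a script. Its argument "increments" is one flat list of numbers, 5 for each row, row after row: the shift along the tool's x, y, z in m, then the turn about the tool's z in rad, then the finger opening in m, from 0 to 0.0854. A call has 1 to 10 rows; each row is the pose to reach, as a shift and turn from the pose measured when the call began, along the tool's axes at that moment; what a row does not reach only later rows make up. A row lasts 1/12 s, in which the tool goes at most 41.7 mm and 7.16 degrees, less where a joint would pass 70% of its speed; a pose out of reach is approached as far as the arm can. A call with a gripper value outside its range is refused whole. The fingers move at their own pace and stop on an object; "newtons" is the grip in N (left out, the last holds). Time passes only in rows, so rows that repeat a pose let the fingers close. It gives the time, the measured TCP pose, the force and the opening at its end, in the units of the state.
- get_obs(): the state, without advancing time (a new reading comes with each control period).
- snapshot(name): name is "scene" or "side" or "wrist"; returns a dict with "color" (420x560x3 uint8, red, green, blue), "vfov" (degrees; the focal length in pixels is half the picture's height over the tangent of half this angle, whatever the lens; pixels are square), "cx", "cy" (the principal point, pixels), "origin" and "rotation" of the camera in the world; the wrist camera has in their place "tool_from_camera" (4x4, takes a point from camera to tool coordinates, whose origin is the TCP and whose axes are the flange's). Camera axes: x right, y down, z forward; pixel columns grow to the right and rows downward; lengths in m; the calibration is good to about 2 mm. The wrist camera is an equidistant fisheye: a pixel r from the principal point sees the ray r / f radians off the axis. A picture is of the moment at which its call begins: read the wrist's pose just before it. There is no depth.
- job_done(): hands the job in, once; it reports no verdict.
The state is a dict: "clock": time; "joints": joint angles; "dq": joint speeds; "joint_torque": joint torques, N m; "tcp_pos": TCP position; "orientation": TCP orientation; "wrist_force": force on the tool from outside, world axes, zero at the start; "torque": the same for the moment, N m; "opening": finger opening in m.
Only numpy, scipy, OpenCV 4.12 (cv2) and the standard library are available. Lean on these libraries where they do the work, as an engineer would, in place of code of your own. Each camera call takes 0.05 s, during which the arm holds its last target.

## Working session

There is one attempt and no reset: what is moved stays moved. The work goes in short steps, Python scripts to look and compute and a tool call to move; the robot and the scene stay as the last step left them, time stands still between calls to the robot, and variables do not carry over. Pictures are saved under pics/ and viewed, and the job is handed in when it is done.

Besides the shell and the picture viewer there is one more tool, called in YAML: its name, and indented under it one key for each argument. servo_tool: Moves the arm, as the interface text tells. Its arguments: {"type":"object","properties":{"increments":{"type":"array","items":{"type":"number"}},"newtons":{"type":"number"}},"required":["increments"]}

```bash
mkdir -p pics
python3 - <<'E'
from plant import *
import cv2,numpy as np
o=get_obs(); print({k:np.round(v,4) for k,v in o.items()})
for n in ["scene","side","wrist"]:
    s=snapshot(n); cv2.imwrite(f"pics/{n}0.png",s["color"][:,:,::-1])
    print(n,{k:np.round(v,4).tolist() for k,v in s.items() if k!="color"})
E
```

```text
{'clock': np.float64(0.0), 'joints': array([ 1.2288,  0.69  , -0.1945,  1.5664,  0.1573,  0.9025, -0.2151]), 'dq': array([ 0.0003,  0.0011, -0.0001,  0.0002, -0.0005, -0.0015, -0.0015]), 'joint_torque': array([ 0.00000e+00, -5.39608e+01, -1.26640e+00, -1.58541e+01,
        9.10000e-03,  9.50000e-03, -0.00000e+00]), 'tcp_pos': array([ 0.2291, -0.5808,  0.2305]), 'orientation': array([-9.000e-04,  9.824e-01,  1.868e-01, -2.000e-04]), 'wrist_force': array([-0.9974,  0.1233, -0.696 ]), 'torque': array([-0.0232,  0.0203, -0.    ]), 'opening': np.float64(0.0858)}
scene {'vfov': 53.9828, 'cx': 273.3435, 'cy': 203.5928, 'origin': [0.9511, 0.5936, 0.7161], 'rotation': [-0.1384, 0.3174, 0.8575, -0.3805]}
side {'vfov': 48.0505, 'cx': 277.0494, 'cy': 202.7645, 'origin': [-0.072, 0.6116, 0.6737], 'rotation': [0.1548, -0.3068, 0.8461, -0.4075]}
wrist {'vfov': 65.7065, 'cx': 279.5647, 'cy': 206.7156, 'tool_from_camera': [[-0.0005, -0.9614, -0.2752, 0.0691], [1.0, -0.0006, 0.0002, 0.0002], [-0.0003, -0.2752, 0.9614, -0.1434], [0.0, 0.0, 0.0, 1.0]]}
```

View pics/scene0.png

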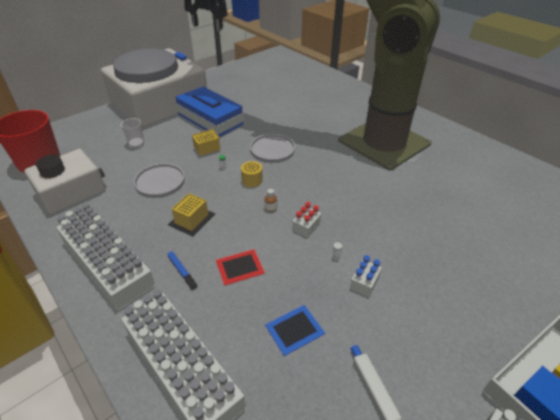

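View pics/side0.png

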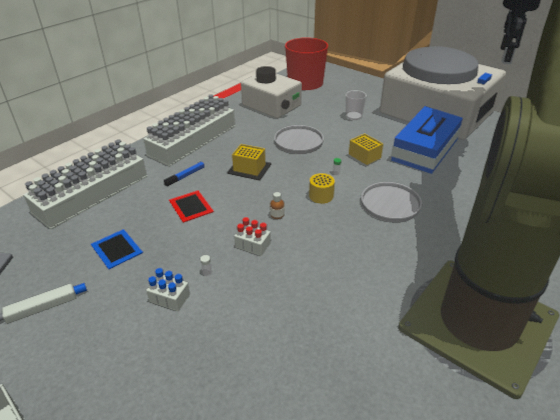

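View pics/wrist0.png

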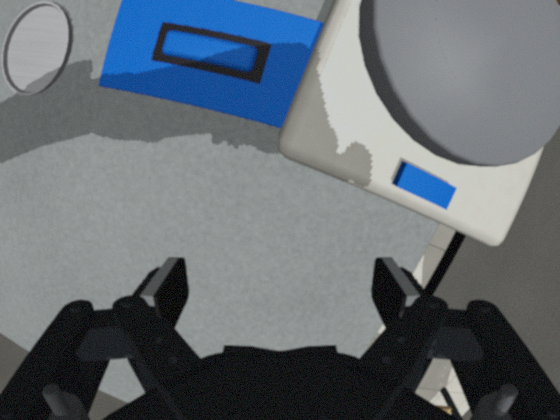

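```bash
cat > h.py <<'E'
from plant import *
import cv2,numpy as np
from scipy.spatial.transform import Rotation as R
def Rq(q): return R.from_quat([q[1],q[2],q[3],q[0]]).as_matrix()
def cam(name,tag=None):
    o=get_obs(); s=snapshot(name)
    H=s["color"].shape[0]; s["f"]=H/2/np.tan(np.radians(s["vfov"])/2)
    if name=="wrist":
        T=np.array(s["tool_from_camera"]); Rt=Rq(o["orientation"])
        s["R"]=Rt@T[:3,:3]; s["o"]=Rt@T[:3,3]+o["tcp_pos"]; s["fish"]=True
    else:
        s["R"]=Rq(s["rotation"]) if np.size(s["rotation"])==4 else np.array(s["rotation"]); s["o"]=np.array(s["origin"]); s["fish"]=False
    if tag: cv2.imwrite(f"pics/{tag}.png",s["color"][:,:,::-1])
    return s
def cast(s,uv,z):
    uv=np.atleast_2d(np.float64(uv)); d=(uv-[s["cx"],s["cy"]])/s["f"]
    if s["fish"]:
        r=np.linalg.norm(d,axis=1)+1e-12
        v=np.c_[d*(np.sin(r)/r)[:,None],np.cos(r)]
    else: v=np.c_[d,np.ones(len(d))]
    w=v@s["R"].T; t=(z-s["o"][2])/w[:,2]
    return (s["o"]+w*t[:,None])[:,:2]
def proj(s,P):
    c=(np.atleast_2d(P)-s["o"])@s["R"]
    if s["fish"]:
        r=np.hypot(c[:,0],c[:,1]); th=np.arctan2(r,c[:,2]); d=c[:,:2]*(th/(r+1e-12))[:,None]
    else: d=c[:,:2]/c[:,2:]
    return d*s["f"]+[s["cx"],s["cy"]]
def hsv(s): return cv2.cvtColor(s["color"],cv2.COLOR_RGB2HSV_FULL).astype(int)
def mask(s,col):
    h=hsv(s); H,S,V=h[...,0],h[...,1],h[...,2]
    m={"red":((H<10)|(H>245))&(S>140)&(V>70),"blue":(H>145)&(H<175)&(S>130)&(V>60),"yellow":(H>25)&(H<42)&(S>140)&(V>60)}[col]
    return m.astype(np.uint8)
def blobs(m,lo,hi):
    n,l,st,c=cv2.connectedComponentsWithStats(m,connectivity=8)
    return [(c[i].round(1),st[i].tolist(),i) for i in range(1,n) if lo<=st[i][4]<=hi],l
E
python3 - <<'E'
from h import *
for n in ["scene","side"]:
    s=cam(n)
    pts={"scene":[(160,180),(272,148),(190,212),(206,143),(252,174),(271,201),(307,216),(367,270),(240,267),(295,330),(222,162),(337,249),(209,108)],"side":[(299,139),(391,201),(249,160),(366,150),(321,188),(277,207),(252,234),(168,287),(190,206),(116,249),(337,166),(206,264),(428,140)]}[n]
    for a,b in zip("trayA trayB ybox1 ybox2 tub bottle red blue padr padb green whitecap bluebox".split(),pts):
        print(n,a,cast(s,[b],0.0)[0].round(3),cast(s,[b],0.045)[0].round(3))
    for c in ["red","blue","yellow"]:
        bl,_=blobs(mask(s,c),12,3000); print(c,[(x[0].tolist(),x[1][4]) for x in bl])
s=cam("scene");cv2.imwrite("pics/c1.png",cv2.resize(s["color"][100:300,130:400,::-1],None,fx=2.9,fy=2.9,interpolation=cv2.INTER_CUBIC))
s=cam("side");cv2.imwrite("pics/c2.png",cv2.resize(s["color"][110:330,80:430,::-1],None,fx=2.25,fy=2.25,interpolation=cv2.INTER_CUBIC))
E
```

```text
scene trayA [ 0.615 -0.286] [ 0.636 -0.231]
scene trayB [ 0.281 -0.201] [ 0.323 -0.152]
scene ybox1 [ 0.621 -0.122] [ 0.642 -0.077]
scene ybox2 [ 0.418 -0.355] [ 0.451 -0.296]
scene tub [ 0.406 -0.141] [ 0.44  -0.095]
scene bottle [ 0.439 -0.02 ] [0.471 0.019]
scene red [0.407 0.082] [0.441 0.114]
scene blue [0.426 0.291] [0.459 0.31 ]
scene padr [0.632 0.102] [0.652 0.133]
scene padb [0.645 0.295] [0.664 0.314]
scene green [ 0.437 -0.242] [ 0.47 -0.19]
scene whitecap [0.431 0.206] [0.464 0.23 ]
scene bluebox [ 0.289 -0.53 ] [ 0.331 -0.459]
red [([25.7, 136.2], 2363), ([303.1, 208.9], 46), ([311.1, 212.6], 47), ([239.2, 267.4], 488)]
blue [([245.6, 8.7], 452), ([180.3, 55.4], 40), ([208.7, 104.6], 1209), ([177.5, 263.9], 154), ([362.6, 264.8], 76), ([372.9, 269.0], 79), ([294.2, 330.5], 764), ([355.5, 350.1], 62), ([542.2, 394.7], 1551)]
yellow [([206.0, 140.3], 358), ([251.2, 171.3], 297), ([188.0, 207.1], 485), ([557.5, 370.4], 38)]
side trayA [ 0.622 -0.292] [ 0.575 -0.231]
side trayB [ 0.285 -0.206] [ 0.261 -0.152]
side ybox1 [ 0.657 -0.126] [ 0.609 -0.076]
side ybox2 [ 0.447 -0.
[... 173 characters left out ...]
.313]
side padr [0.631 0.101] [0.584 0.135]
side padb [0.642 0.294] [0.595 0.315]
side green [ 0.464 -0.247] [ 0.428 -0.19 ]
side whitecap [0.467 0.205] [0.431 0.232]
side bluebox [ 0.343 -0.511] [ 0.315 -0.436]
red [([306.7, 60.9], 1702), ([229.2, 91.2], 154), ([190.7, 206.4], 424), ([242.8, 224.0], 83), ([251.4, 226.8], 80), ([260.2, 229.6], 80)]
blue [([484.2, 78.0], 88), ([427.7, 132.1], 1970), ([412.2, 165.1], 133), ([189.5, 170.3], 176), ([116.2, 249.2], 595), ([159.0, 272.1], 57), ([168.5, 275.1], 56), ([178.2, 277.9], 55), ([152.1, 280.6], 57), ([161.9, 283.6], 60), ([79.6, 288.2], 91), ([171.7, 286.8], 59)]
yellow [([365.4, 148.4], 660), ([248.2, 159.4], 770), ([321.4, 187.7], 601)]
```

View pics/c1.png

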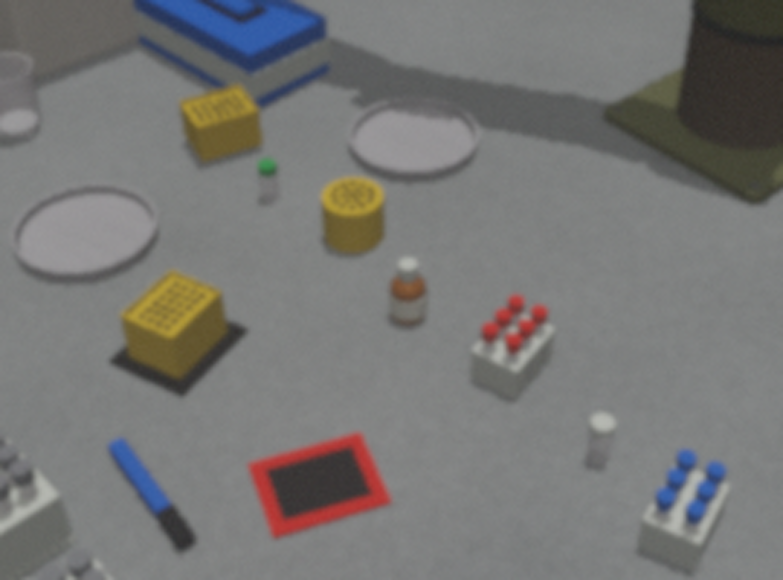

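View pics/c2.png

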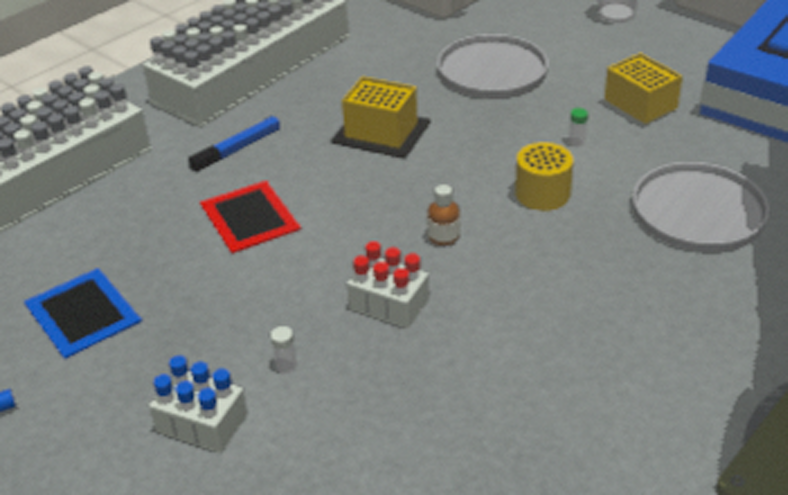

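Run:
```python
from h import *
for n in ["scene","side"]:
    s=cam(n)
    for c,(u,v) in {"red":((239,267) if n=="scene" else (190,206)),"blue":((294,330) if n=="scene" else (116,249))}.items():
        m=mask(s,c); bl,l=blobs(m,300,1500)
        i=min(bl,key=lambda b:abs(b[0]-[u,v]).sum())[2]
        cn=cv2.findContours((l==i).astype(np.uint8),cv2.RETR_EXTERNAL,cv2.CHAIN_APPROX_NONE)[0][0][:,0]
        w=cast(s,cn,0.003); r=cv2.minAreaRect((w*1000).astype(np.float32)); print(n,"pad",c,np.round(r[0],1),np.round(r[1],1),round(r[2],1))
        h=hsv(s)
        win={("scene","red"):(280,190,340,230),("scene","blue"):(345,245,395,290),("side","red"):(228,210,275,240),("side","blue"):(140,262,192,295)}[n,c]
        m2=np.zeros_like(m); x0,y0,x1,y1=win; m2[y0:y1,x0:x1]=m[y0:y1,x0:x1]
        M=np.argwhere(m2)[:,::-1]; w=cast(s,M,0.050)*1000
        r=cv2.minAreaRect(w.astype(np.float32)); print("  rack caps",np.round(r[0],1),np.round(r[1],1),round(r[2],1), w.mean(0).round(1))
    # tray gray; yellow blobs at top
    m=mask(s,"yellow"); bl,l=blobs(m,200,1500)
    for b in bl:
        print("  yellow",b[0],cast(s,[b[0]],0.03).round(3))
```

```text
scene pad red [633.2 101.6] [71.7 88.6] 70.1
  rack caps [432.5 104.7] [51.6 31.3] 15.9 [432.6 105. ]
scene pad blue [645.5 293.9] [72.3 89.9] 79.1
  rack caps [455.4 307.3] [53.6 31.8] 19.5 [455.3 307.7]
  yellow [206.1 140.4] [[ 0.432 -0.327]]
  yellow [251.  171.2] [[ 0.423 -0.122]]
  yellow [188.3 206.8] [[ 0.628 -0.11 ]]
side pad red [629.4 101.1] [73.9 93.3] 70.2
  rack caps [433.5 106. ] [56.7 43.6] 12.8 [433.3 105.4]
side pad blue [641.6 293.1] [73.9 93.5] 79.2
  rack caps [455.6 307. ] [58.2 41.6] 18.8 [455.3 307.5]
  yellow [365.4 148.3] [[ 0.43  -0.322]]
  yellow [248.2 159.5] [[ 0.628 -0.093]]
  yellow [321.4 187.8] [[ 0.417 -0.112]]
```

```bash
cat >> h.py <<'E'
def go(x,y,z,yaw=None):
    o=get_obs(); Rt=Rq(o["orientation"]); d=Rt.T@(np.array([x,y,z])-o["tcp_pos"])
    cur=np.degrees(np.arctan2(Rt[1,0],Rt[0,0])); t=0
    if yaw is not None: t=-((yaw-cur+90)%180-90)
    print("t",round(float(o["clock"]),2),"tcp",o["tcp_pos"].round(4),"yaw",cur.round(2),"tilt",np.degrees(np.arccos(-Rt[2,2])).round(2),"open",round(float(o["opening"]),4),"F",np.round(o["wrist_force"],1),"q",np.round(o["joints"],2))
    print("shift",d.round(4),"turn",round(float(np.radians(t)),4), "or",round(float(np.radians(t-180*np.sign(t))),4))
E
python3 -c "
from h import *
go(.432,.105,.25,15)"
```

```text
t 0.45 tcp [ 0.2294 -0.5814  0.2312] yaw 21.53 tilt 0.01 open 0.085 F [ 0.2  0.8 -0.4] q [ 1.23  0.69 -0.19  1.57  0.16  0.9  -0.22]
shift [ 0.4404 -0.5641 -0.0187] turn 0.114 or -3.0276
```

servo_tool:
  increments: [0.01,-0.015,-0.03,0,0.085,0.04,-0.05,-0.06,0,0.085,0.07,-0.08,-0.06,0,0.085,0.1,-0.11,-0.06,0,0.085,0.125,-0.14,-0.06,0.03,0.085,0.15,-0.17,-0.06,0.03,0.085,0.175,-0.2,-0.06,0.06,0.085,0.2,-0.23,-0.06,0.06,0.085,0.225,-0.26,-0.06,0.06,0.085,0.25,-0.29,-0.06,0.06,0.085]

```text
clock: 1.28
tcp_pos: [0.3559, -0.2176, 0.2916]
orientation: [0.0, 0.988, 0.157, 0.0]
wrist_force: [0.3, -0.2, -1.2]
opening: 0.0851
```

```bash
python3 -c "
from h import *
go(.432,.105,.25,15)"
```

```text
t 1.28 tcp [ 0.3559 -0.2176  0.2916] yaw 18.12 tilt 0.04 open 0.0851 F [ 0.3 -0.2 -1.2] q [ 0.61  0.34 -0.24  2.07  0.11  0.75 -0.95]
shift [ 0.1726 -0.283   0.0416] turn 0.0544 or -3.0872
```

servo_tool:
  increments: [0.02,-0.03,0.005,0.01,0.085,0.04,-0.065,0.01,0.02,0.085,0.06,-0.1,0.02,0.03,0.085,0.08,-0.135,0.03,0.04,0.085,0.1,-0.17,0.04,0.054,0.085,0.125,-0.205,0.042,0.054,0.085,0.145,-0.24,0.042,0.054,0.085,0.165,-0.27,0.042,0.054,0.085,0.173,-0.283,0.042,0.054,0.085,0.173,-0.283,0.042,0.054,0.085]

```text
clock: 2.12
tcp_pos: [0.4336, 0.1105, 0.25]
orientation: [-0.001, 0.991, 0.135, 0.002]
wrist_force: [0.1, -0.6, 1.1]
opening: 0.0848
```

Run:
```python
from h import *
go(.432,.105,.25,15)
s=cam("wrist","w1")
m=mask(s,"red")
bl,l=blobs(m,20,5000)
for b in bl: print(b[0],b[1][4],cast(s,[b[0]],.056).round(4))
```

```text
t 2.12 tcp [0.4336 0.1105 0.25  ] yaw 15.47 tilt 0.27 open 0.0848 F [ 0.1 -0.6  1.1] q [-0.2   0.44 -0.23  2.06  0.15  0.66 -1.82]
shift [-0.003   0.0049 -0.0001] turn 0.0082 or -3.1334
[330.3  31.6] 1691 [[0.6029 0.1031]]
[273.9 165.1] 105 [[0.45   0.1213]]
[294.6 165.5] 112 [[0.4554 0.1003]]
[273.7 183.5] 108 [[0.4309 0.1163]]
[294.1 183.8] 110 [[0.4364 0.0954]]
[273.3 201.8] 116 [[0.4115 0.1115]]
[293.7 202. ] 117 [[0.4171 0.0903]]
```

View pics/w1.png

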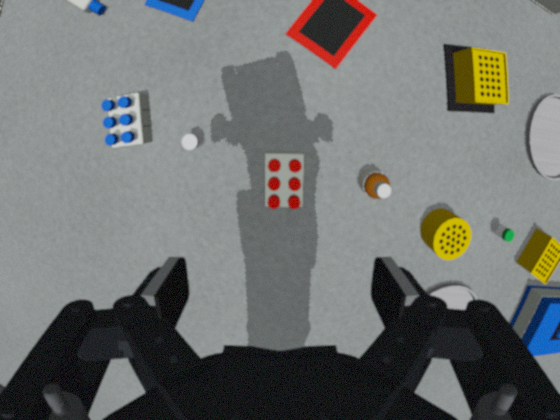

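Run:
```python
from h import *
go(.4335,.1058,.004,14.3)
```

```text
t 2.17 tcp [0.4327 0.1072 0.2497] yaw 15.27 tilt 0.1 open 0.0847 F [-0.8 -1.8 -0.2] q [-0.19  0.44 -0.22  2.06  0.15  0.66 -1.82]
shift [-0.      0.0017  0.2457] turn 0.0169 or -3.1246
```

servo_tool:
  increments: [0,0.001,0.03,0.008,0.085,0,0.0015,0.06,0.017,0.085,0,0.0015,0.09,0.017,0.085,0,0.0015,0.12,0.017,0.085,0,0.0015,0.145,0.017,0.085,0,0.0015,0.17,0.017,0.085,0,0.0015,0.18,0.017,0.085,0,0.0015,0.18,0.017,0.085]

```text
clock: 2.83
tcp_pos: [0.4319, 0.1036, 0.0679]
orientation: [0.001, 0.992, 0.123, -0.002]
wrist_force: [0.0, 0.2, 0.4]
opening: 0.0848
```

Run:
```python
from h import *
go(.4335,.1058,.004,14.3)
s=cam("wrist","w2")
```

```text
t 2.83 tcp [0.4319 0.1036 0.0679] yaw 14.18 tilt 0.2 open 0.0848 F [0.  0.2 0.4] q [-0.31  0.79 -0.05  2.23  0.28  0.14 -1.94]
shift [ 0.0023 -0.0018  0.0639] turn -0.0021 or 3.1395
```

View pics/w2.png

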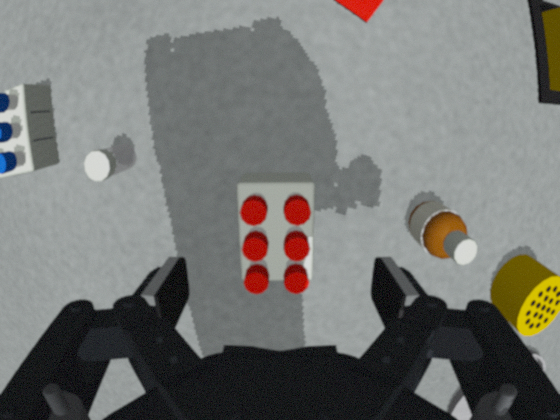

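servo_tool:
  increments: [0.001,-0.001,0.02,0,0.085,0.002,-0.0018,0.04,0,0.085,0.0023,-0.0018,0.055,0,0.085,0.0023,-0.0018,0.064,0,0.085,0.0023,-0.0018,0.064,0,0.085]

```text
clock: 3.3
tcp_pos: [0.4391, 0.1057, 0.0133]
orientation: [0.002, 0.992, 0.123, -0.004]
wrist_force: [-0.5, 0.3, 1.1]
opening: 0.085
```

Run:
```python
from h import *
go(.4335,.1058,.004,14.3)
```

```text
t 3.3 tcp [0.4391 0.1057 0.0133] yaw 14.1 tilt 0.47 open 0.085 F [-0.5  0.3  1.1] q [-0.31  0.91 -0.04  2.21  0.89  0.04 -2.55]
shift [-0.0053 -0.0015  0.0093] turn -0.0035 or 3.1381
```

servo_tool:
  increments: [0.001,-0.0015,0.002,0,0.085,0.002,-0.0015,0.004,0,0.085,0.003,-0.0015,0.007,0,0.085,0.003,-0.0015,0.008,0,0.085]

```text
clock: 3.63
tcp_pos: [0.4434, 0.1071, 0.0068]
orientation: [0.002, 0.992, 0.123, -0.003]
wrist_force: [-0.3, -0.7, -0.3]
opening: 0.0848
```

Run:
```python
from h import *
go(.4335,.1058,.004,14.3)
```

```text
t 3.63 tcp [0.4434 0.1071 0.0068] yaw 14.1 tilt 0.41 open 0.0848 F [-0.3 -0.7 -0.3] q [-0.31  0.93 -0.04  2.2   0.99  0.04 -2.65]
shift [-0.0099 -0.0012  0.0028] turn -0.0036 or 3.138
```

servo_tool:
  increments: [0.001,-0.0012,0,0,0.06,0.001,-0.0012,0,0,0.04,0.001,-0.0012,0,0,0.03,0.001,-0.0012,0,0,0.03,0.001,-0.0012,0,0,0.03,0.001,-0.0012,0,0,0.03,0.001,-0.0012,0,0,0.03,0.001,-0.0012,0,0,0.03]
  newtons: 40

```text
clock: 4.3
tcp_pos: [0.4444, 0.1083, 0.0074]
orientation: [0.002, 0.992, 0.122, -0.002]
wrist_force: [0.0, 0.4, 6.2]
opening: 0.0434
```

Run:
```python
from h import *
go(.46,.105,.15,14.3)
s=cam("wrist","w3"); cam("side","s3")
```

```text
t 4.3 tcp [0.4444 0.1083 0.0074] yaw 14.05 tilt 0.36 open 0.0434 F [0.  0.4 6.2] q [-0.31  0.92 -0.05  2.2   0.99  0.05 -2.65]
shift [ 0.0136  0.0076 -0.1426] turn -0.0043 or 3.1373
```

View pics/w3.png

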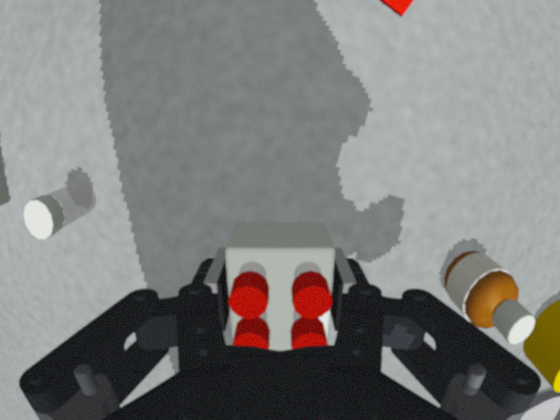

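servo_tool:
  increments: [0.002,0,-0.01,0,0.03,0.006,0,-0.025,0,0.03,0.01,0,-0.045,0,0.03,0.02,0,-0.065,0,0.03,0.03,0,-0.085,0,0.03,0.04,0,-0.105,0,0.03,0.05,0,-0.12,0,0.03,0.06,0,-0.12,0,0.03]

```text
clock: 5.07
tcp_pos: [0.5047, 0.1238, 0.1299]
orientation: [0.002, 0.993, 0.122, -0.0]
wrist_force: [-0.2, -0.1, -0.9]
opening: 0.0432
```

Run:
```python
from h import *
go(.631,.1015,.15,-20)
s=cam("side","s4")
```

```text
t 5.07 tcp [0.5047 0.1238 0.1299] yaw 13.99 tilt 0.19 open 0.0432 F [-0.2 -0.1 -0.9] q [ 0.    0.76 -0.55  1.96  0.68  0.62 -2.33]
shift [ 0.1171  0.0523 -0.02  ] turn 0.5933 or -2.5483
```

View pics/s4.png

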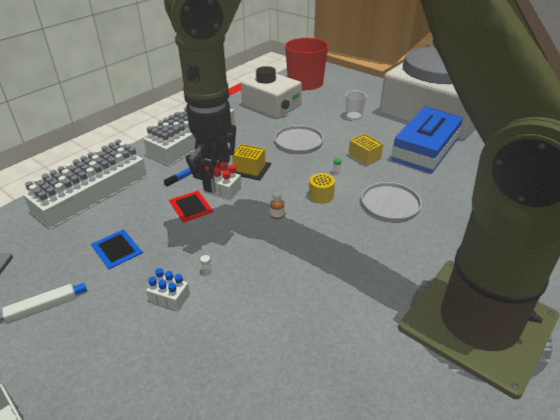

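servo_tool:
  increments: [0.015,0.005,-0.01,0.05,0.03,0.03,0.015,-0.02,0.1,0.03,0.045,0.02,-0.02,0.15,0.03,0.06,0.025,-0.02,0.2,0.03]

```text
clock: 5.45
tcp_pos: [0.5709, 0.1135, 0.1489]
orientation: [0.002, 1.0, 0.02, 0.0]
wrist_force: [1.4, 0.2, -2.1]
opening: 0.0434
```

Run:
```python
from h import *
go(.631,.1015,.15,-20)
```

```text
t 5.45 tcp [0.5709 0.1135 0.1489] yaw 2.3 tilt 0.2 open 0.0434 F [ 1.4  0.2 -2.1] q [ 0.03  0.79 -0.55  1.76  0.57  0.75 -2.34]
shift [ 0.0596  0.0144 -0.0011] turn 0.3892 or -2.7524
```

servo_tool:
  increments: [0.01,0.002,0,-0.1,0.03,0.02,0.005,0,-0.22,0.03,0.03,0.008,0,-0.34,0.03,0.04,0.01,0,-0.46,0.03,0.05,0.014,0,-0.58,0.03,0.06,0.014,0,-0.7,0.03,0.06,0.014,0,-0.82,0.03,0.06,0.014,0,-0.94,0.03,0.06,0.014,0,-1.06,0.03,0.06,0.014,0,-1.18,0.03]

```text
clock: 6.28
tcp_pos: [0.6302, 0.1014, 0.1477]
orientation: [0.001, 0.818, 0.575, -0.002]
wrist_force: [0.1, 0.3, -1.6]
opening: 0.0432
```

Run:
```python
from h import *
go(.631,.1015,.15,-20)
```

```text
t 6.28 tcp [0.6302 0.1014 0.1477] yaw 70.27 tilt 0.31 open 0.0432 F [ 0.1  0.3 -1.6] q [ 0.2   0.94 -0.86  1.58  0.8   1.02 -1.25]
shift [ 0.0004  0.0008 -0.0023] turn -1.5661 or 1.5755
```

servo_tool:
  increments: [0,0.001,-0.002,-0.12,0.03,0,0.001,-0.002,-0.24,0.03,0,0.001,-0.002,-0.36,0.03,0,0.001,-0.002,-0.48,0.03,0,0.001,-0.002,-0.6,0.03,0,0.001,-0.002,-0.72,0.03,0,0.001,-0.002,-0.84,0.03,0,0.001,-0.002,-0.96,0.03,0,0.001,-0.002,-1.08,0.03,0,0.001,-0.002,-1.2,0.03]

```text
clock: 7.12
tcp_pos: [0.63, 0.1005, 0.1485]
orientation: [-0.001, 0.347, 0.938, -0.004]
wrist_force: [0.3, -0.7, -1.6]
opening: 0.0434
```

servo_tool:
  increments: [0,0,0,-0.12,0.03,0,0,0,-0.24,0.03,0,0,0,-0.34,0.03,0,0,0,-0.35,0.03]

```text
clock: 7.45
tcp_pos: [0.6288, 0.0999, 0.147]
orientation: [-0.002, 0.177, 0.984, -0.005]
wrist_force: [-0.1, -0.1, -0.8]
opening: 0.0432
```

Run:
```python
from h import *
go(.631,.1015,.15,-20)
s=cam("wrist","w5")
```

```text
t 7.45 tcp [0.6288 0.0999 0.147 ] yaw 159.66 tilt 0.6 open 0.0432 F [-0.1 -0.1 -0.8] q [ 0.3   1.06 -1.16  1.57  1.02  1.23  0.16]
shift [-0.0015  0.0022 -0.003 ] turn -0.006 or 3.1356
```

View pics/w5.png

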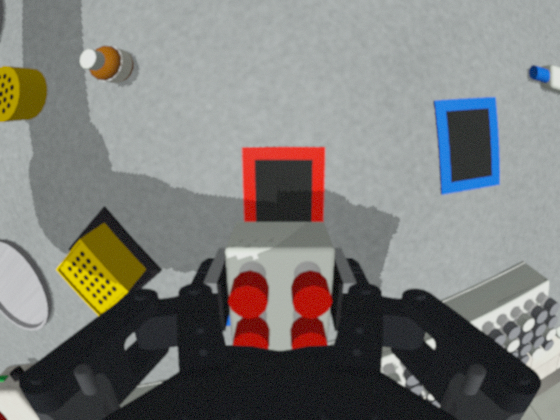

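```bash
cat >> h.py <<'E'
def padfit(s,c,near,show=True):
    m=mask(s,c); bl,l=blobs(m,200,20000)
    i=min(bl,key=lambda b:np.abs(b[0]-near).sum())[2]
    m=(l==i).astype(np.uint8)
    cs,hi=cv2.findContours(m,cv2.RETR_CCOMP,cv2.CHAIN_APPROX_NONE)
    out=[]
    for k,cc in enumerate(cs):
        if len(cc)<30: continue
        w=cast(s,cc[:,0],.003)*1000; r=cv2.minAreaRect(w.astype(np.float32))
        a=r[2] if r[1][0]>r[1][1] else r[2]-90
        out.append((hi[0][k][3]>=0,np.round(r[0],1).tolist(),np.round(sorted(r[1]),1).tolist(),round(a,1)))
    if show:
        for t in out: print("  pad",c,"inner" if t[0] else "outer",t[1:])
    return out
E
python3 - <<'E'
from h import *
o=get_obs();Rt=Rq(o["orientation"])
for n,p,q in [("scene",(239,267),(294,330)),("side",(190,206),(116,249))]:
    s=cam(n); print(n); padfit(s,"red",p); padfit(s,"blue",q)
s=cam("wrist"); print("wrist"); padfit(s,"blue",(468,145))
bl,l=blobs(mask(s,"red"),100,9000)
for b in bl:
    p=cast(s,[b[0]],o["tcp_pos"][2]+.0486)[0]; t=Rt.T@(np.r_[p,o["tcp_pos"][2]+.0486]-o["tcp_pos"])
    print(b[0],b[1],t.round(4))
    if b[1][4]>1000:
        ys=np.argwhere(l==b[2])[:,::-1]; u=ys[ys[:,1]<200]
        w=cast(s,u,.003)*1000; r=cv2.minAreaRect(w.astype(np.float32)); print(cv2.boxPoints(r).round(1).tolist(),r[2])
E
```

```text
scene
  pad red outer ([633.1, 101.8], [71.5, 88.3], -19.9)
  pad red inner ([633.1, 100.5], [56.7, 73.1], -20.7)
  pad blue outer ([645.6, 293.9], [72.3, 89.6], -10.8)
  pad blue inner ([645.0, 293.2], [53.2, 71.3], -11.1)
side
  pad red outer ([629.3, 101.0], [73.8, 93.3], -20.1)
  pad red inner ([631.2, 100.1], [54.1, 75.5], -20.8)
  pad blue outer ([641.8, 293.0], [73.9, 93.6], -10.8)
  pad blue inner ([643.0, 292.5], [52.5, 72.8], -10.6)
wrist
  pad blue outer ([643.9, 292.5], [74.2, 91.3], -10.8)
  pad blue inner ([644.0, 293.3], [51.8, 69.9], -10.8)
[282.6 175. ] [242, 146, 82, 76, 2616] [ 0.0521  0.0007 -0.0485]
[[575.7000122070312, 82.0], [621.2999877929688, 65.0], [646.7999877929688, 133.3000030517578], [601.0999755859375, 150.3000030517578]] 69.55870819091797
[249.6 309.7] [227, 271, 41, 79, 2364] [ 0.0048 -0.0108 -0.0485]
[[0.0, 0.0], [0.0, 0.0], [0.0, 0.0], [0.0, 0.0]] 0.0
[309.6 309.8] [292, 271, 41, 79, 2371] [ 0.0049  0.0102 -0.0487]
[[0.0, 0.0], [0.0, 0.0], [0.0, 0.0], [0.0, 0.0]] 0.0
```

Run:
```python
from h import *
go(.621,.1048,.03,-20.2)
```

```text
t 7.65 tcp [0.6296 0.1003 0.1481] yaw 159.35 tilt 0.51 open 0.0433 F [-0.1  0.6 -0.8] q [ 0.3   1.06 -1.16  1.57  1.02  1.23  0.15]
shift [0.0094 0.0022 0.1181] turn -0.0078 or 3.1338
```

servo_tool:
  increments: [0.003,0.001,0.015,-0.004,0.03,0.006,0.002,0.035,-0.008,0.03,0.0094,0.0022,0.06,-0.008,0.03,0.0094,0.0022,0.085,-0.008,0.03,0.0094,0.0022,0.105,-0.008,0.03,0.0094,0.0022,0.116,-0.008,0.03,0.0094,0.0022,0.118,-0.008,0.03,0.0094,0.0022,0.118,-0.008,0.03]

```text
clock: 8.32
tcp_pos: [0.6205, 0.1049, 0.0294]
orientation: [-0.002, 0.175, 0.985, -0.004]
wrist_force: [0.2, -0.1, -0.8]
opening: 0.0431
```

Run:
```python
from h import *
go(.621,.1048,.0105,-20.2)
```

```text
t 8.32 tcp [0.6205 0.1049 0.0294] yaw 159.81 tilt 0.55 open 0.0431 F [ 0.2 -0.1 -0.8] q [ 0.27  1.21 -1.07  1.64  1.19  1.09  0.04]
shift [-0.0006  0.0002  0.0189] turn 0.0002 or -3.1414
```

servo_tool:
  increments: [-0.0006,0.0002,0.004,0,0.03,-0.0006,0.0002,0.009,0,0.03,-0.0006,0.0002,0.013,0,0.03,-0.0006,0.0002,0.016,0,0.03,-0.0006,0.0002,0.018,0,0.03,-0.0006,0.0002,0.018,0,0.03]

```text
clock: 8.82
tcp_pos: [0.6211, 0.1046, 0.0113]
orientation: [-0.002, 0.175, 0.984, -0.004]
wrist_force: [0.3, 0.1, -1.8]
opening: 0.0434
```

Run:
```python
from h import *
go(.621,.1048,.0105,-20.2)
cam("wrist","w6")
```

```text
t 8.82 tcp [0.6211 0.1046 0.0113] yaw 159.8 tilt 0.55 open 0.0434 F [ 0.3  0.1 -1.8] q [ 0.27  1.23 -1.05  1.64  1.22  1.07  0.03]
shift [0.0001 0.0001 0.0008] turn -0.0 or 3.1416
```

View pics/w6.png

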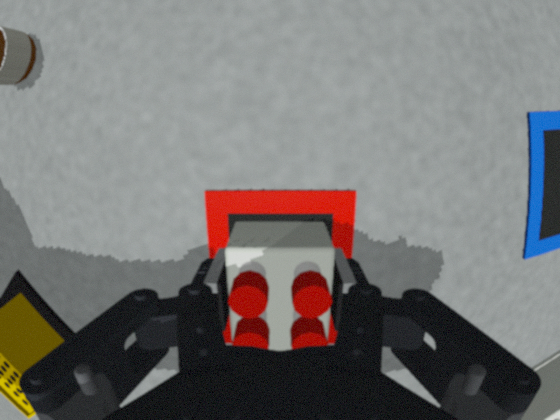

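Run:
```python
from h import *
s=cam("wrist"); im=s["color"].astype(int)
print(im[186:256:2,280].tolist())
w=cast(s,[(280,190),(280,214),(280,222),(228,222),(332,222),(225,222),(336,222),(208,225),(354,225)],.003)*1000; o=get_obs()
R3=Rq(o["orientation"]);print(((w-o["tcp_pos"][:2]*1000)@R3[:2,:2]).round(1).tolist())
```

```text
[[154, 158, 158], [147, 149, 148], [157, 77, 76], [212, 40, 21], [216, 43, 26], [216, 43, 25], [216, 37, 22], [217, 37, 21], [215, 27, 8], [215, 41, 23], [216, 32, 11], [214, 32, 19], [216, 32, 7], [206, 39, 28], [97, 48, 46], [47, 49, 46], [44, 44, 46], [56, 57, 55], [98, 102, 96], [108, 112, 103], [114, 117, 110], [109, 113, 104], [107, 113, 108], [109, 114, 107], [102, 110, 103], [110, 111, 106], [104, 109, 105], [101, 101, 97], [100, 104, 100], [94, 99, 96], [108, 111, 106], [134, 139, 132], [151, 156, 149], [160, 166, 158], [163, 170, 161]]
[[34.8, -0.5], [22.8, -0.5], [18.6, -0.5], [18.5, -26.4], [18.6, 25.3], [18.5, -27.9], [18.6, 27.3], [16.8, -36.8], [17.0, 36.6]]
```

servo_tool:
  increments: [0,0,0.001,0,0.03,0,0,0.0015,0,0.03,0,0,0.0015,0,0.03]

```text
clock: 9.17
tcp_pos: [0.6212, 0.105, 0.011]
orientation: [-0.002, 0.175, 0.985, -0.004]
wrist_force: [-2.6, -2.5, 4.3]
opening: 0.0433
```

servo_tool:
  increments: [0,0,0.0005,0,0.03,0,0,0.001,0,0.03,0,0,0.001,0,0.03]

```text
clock: 9.42
tcp_pos: [0.6212, 0.105, 0.0109]
orientation: [-0.002, 0.175, 0.985, -0.004]
wrist_force: [-2.4, -1.4, 6.6]
opening: 0.0432
```

servo_tool:
  increments: [0,0,0,0,0.047,0,0,0,0,0.052,0,0,0,0,0.06,0,0,0,0,0.07,0,0,0,0,0.085,0,0,-0.002,0,0.085,0,0,-0.02,0,0.085,0,0,-0.045,0,0.085,0,0,-0.075,0,0.085,0,0,-0.11,0,0.085]

```text
clock: 10.25
tcp_pos: [0.6207, 0.1053, 0.1207]
orientation: [-0.003, 0.175, 0.985, -0.005]
wrist_force: [0.2, 0.5, 0.5]
opening: 0.0851
```

Run:
```python
from h import *
go(.455,.307,.2,19)
s=cam("wrist","w7")
bl,l=blobs(mask(s,"red"),20,20000)
c=[]
for b in bl:
    p=cast(s,[b[0]],.059)[0]*1000; print(b[0],b[1][4],p.round(1))
```

```text
t 10.25 tcp [0.6207 0.1053 0.1207] yaw 159.83 tilt 0.65 open 0.0851 F [0.2 0.5 0.5] q [ 0.29  1.09 -1.14  1.61  1.06  1.19  0.11]
shift [ 0.2254  0.1313 -0.0797] turn -0.6836 or 2.458
[280.8 200.8] 3522 [605.9 110.2]
[264.2 209.2] 330 [607.6  98. ]
[296.7 209.3] 326 [614.9 118.1]
[264.4 236.8] 324 [625.7  91.1]
[296.1 237. ] 322 [633.2 111.2]
[264.5 262.9] 322 [644.   84.2]
[295.4 263.2] 322 [651.6 104.3]
```

View pics/w7.png

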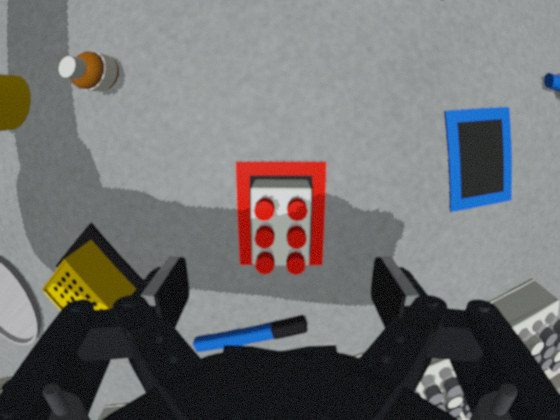

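Run:
```python
from h import *
s=cam("wrist")
m=mask(s,"red"); bl,l=blobs(m,2000,9000); m=(l==bl[0][2]); ys=np.argwhere(m)[:,::-1]
w=cast(s,ys,.003)*1000; r=cv2.minAreaRect(w.astype(np.float32)); print(r)
h=hsv(s); blk=((h[...,2]<75)&(h[...,1]<90)).astype(np.uint8)
for n in("scene","side"):
    s=cam(n,n+"7"); padfit(s,"red",(239,267) if n=="scene" else (190,206))
```

```text
((631.6683959960938, 100.13639831542969), (73.47899627685547, 91.32715606689453), 69.71353912353516)
  pad red outer ([628.4, 88.4], [88.4, 100.0], 70.2)
  pad red outer ([629.2, 101.0], [73.9, 93.1], -20.1)
```

Run:
```python
from h import *
s=cam("wrist"); im=s["color"].astype(int).sum(2)//3; o=get_obs()
print("col281",list(enumerate(im[160:200,281].tolist(),160)))
print("row195",list(enumerate(im[195,235:330].tolist(),235)))
Rt=Rq(o["orientation"])
def tl(uv,z): return ((cast(s,uv,z)*1000-np.array([631.6,100.4]))@Rt[:2,:2]).round(1).tolist()
print(tl([(281,162),(281,178),(281,180),(281,182)],.003),tl([(281,186),(281,188)],.037))
```

```text
col281 [(160, 107), (161, 99), (162, 96), (163, 100), (164, 96), (165, 103), (166, 92), (167, 99), (168, 99), (169, 98), (170, 95), (171, 95), (172, 89), (173, 70), (174, 54), (175, 47), (176, 60), (177, 82), (178, 95), (179, 104), (180, 106), (181, 111), (182, 107), (183, 105), (184, 120), (185, 158), (186, 188), (187, 205), (188, 211), (189, 213), (190, 214), (191, 213), (192, 214), (193, 213), (194, 215), (195, 213), (196, 212), (197, 215), (198, 212), (199, 215)]
row195 [(235, 133), (236, 107), (237, 95), (238, 89), (239, 92), (240, 93), (241, 94), (242, 99), (243, 90), (244, 95), (245, 97), (246, 89), (247, 100), (248, 131), (249, 170), (250, 197), (251, 211), (252, 213), (253, 213), (254, 213), (255, 214), (256, 211), (257, 202), (258, 183), (259, 157), (260, 128), (261, 101), (262, 88), (263, 86), (264, 93), (265, 101), (266, 111), (267, 119), (268, 133), (269, 148), (270, 161), (271, 176), (272, 198), (273, 210), (274, 212), (275, 212), (276, 212), (277, 213), (278, 212), (279, 214), (280, 214), (281, 213), (282, 213), (283, 213), (284, 213), (285, 214), (286, 213), (287, 211), (288, 197), (289, 174), (290, 145), (291, 125), (292, 113), (293, 108), (294, 100), (295, 94), (296, 99), (297, 111), (298, 134), (299, 148), (300, 174), (301, 198), (302, 202), (303, 200), (304, 204), (305, 211), (306, 211), (307, 206), (308, 184), (309, 132), (310, 79), (311, 66), (312, 60), (313, 67), (314, 62), (315, 65), (316, 73), (317, 77), (318, 66), (319, 66), (320, 72), (321, 70), (322, 83), (323, 102), (324, 113), (325, 116), (326, 113), (327, 118), (328, 115), (329, 116)]
[[43.5, 1.5], [30.3, 1.5], [28.6, 1.5], [26.9, 1.5]] [[30.9, 1.7], [29.4, 1.7]]
```

servo_tool:
  increments: [0.01,0.005,-0.02,-0.08,0.085,0.035,0.02,-0.04,-0.18,0.085,0.065,0.04,-0.05,-0.28,0.085,0.1,0.06,-0.06,-0.4,0.085,0.13,0.08,-0.07,-0.5,0.085,0.16,0.095,-0.08,-0.6,0.085,0.19,0.11,-0.08,-0.684,0.085,0.215,0.125,-0.08,-0.684,0.085,0.225,0.131,-0.08,-0.684,0.085,0.225,0.131,-0.08,-0.684,0.085]

```text
clock: 11.33
tcp_pos: [0.4536, 0.3086, 0.1989]
orientation: [-0.004, -0.168, 0.986, -0.004]
wrist_force: [0.2, -0.7, 0.9]
opening: 0.085
```

Run:
```python
from h import *
go(.455,.307,.2,19)
s=cam("wrist","w8"); c=[]
bl,l=blobs(mask(s,"blue"),40,300)
for b in bl:
    p=cast(s,[b[0]],.054)[0]*1000; print(b[0],b[1][4],p.round(1))
```

```text
t 11.33 tcp [0.4536 0.3086 0.1989] yaw -160.67 tilt 0.62 open 0.085 F [ 0.2 -0.7  0.9] q [-0.02  0.97 -1.33  1.8   1.    1.25  0.26]
shift [-0.0008 -0.002  -0.0011] turn 0.0057 or -3.1359
[267.2 175.1] 154 [439.8 290.7]
[291.4 175.3] 154 [432.7 311.3]
[267.2 196.4] 154 [458.5 297.1]
[291.  196.6] 154 [451.4 317.6]
[267.3 217.4] 163 [477.5 303.6]
[290.8 217.6] 166 [470.4 324.3]
[316.8 318.9] 205 [568.1 389.6]
```

View pics/w8.png

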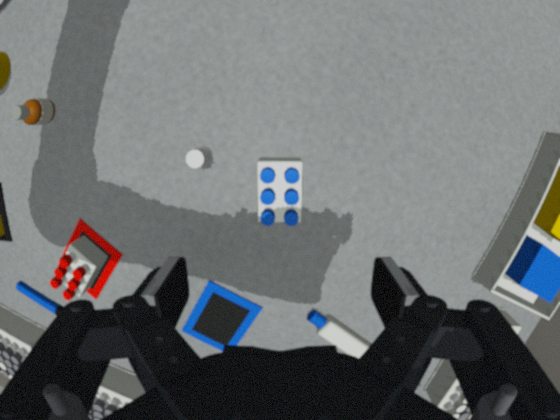

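Run:
```python
from h import *
go(.4555,.3073,.006,18.9)
```

```text
t 11.38 tcp [0.4554 0.3066 0.1986] yaw -160.88 tilt 0.69 open 0.0851 F [ 0.3 -0.  -0.8] q [-0.02  0.97 -1.33  1.79  1.    1.25  0.26]
shift [-0.002   0.0022  0.1925] turn 0.0039 or -3.1377
```

servo_tool:
  increments: [-0.001,0.001,0.02,0.004,0.085,-0.002,0.002,0.05,0.004,0.085,-0.002,0.0022,0.08,0.004,0.085,-0.002,0.0022,0.105,0.004,0.085,-0.002,0.0022,0.125,0.004,0.085,-0.002,0.0022,0.14,0.004,0.085,-0.002,0.0022,0.15,0.004,0.085,-0.002,0.0022,0.15,0.004,0.085]

```text
clock: 12.05
tcp_pos: [0.4562, 0.3047, 0.0456]
orientation: [-0.005, -0.163, 0.987, -0.007]
wrist_force: [-1.5, -0.4, -0.0]
opening: 0.0852
```

Run:
```python
from h import *
go(.4555,.3073,.006,18.9)
```

```text
t 12.05 tcp [0.4562 0.3047 0.0456] yaw -161.28 tilt 0.98 open 0.0852 F [-1.5 -0.4 -0. ] q [-0.08  1.18 -1.16  1.88  1.27  1.1   0.09]
shift [-0.0007  0.0031  0.0396] turn -0.0032 or 3.1384
```

servo_tool:
  increments: [-0.0007,0.003,0.015,-0.003,0.085,-0.0007,0.0031,0.03,-0.003,0.085,-0.0007,0.0031,0.038,-0.003,0.085,-0.0007,0.0031,0.0396,-0.003,0.085,-0.0007,0.0031,0.0396,-0.003,0.065,-0.0007,0.0031,0.0396,-0.003,0.05,-0.0007,0.0031,0.0396,-0.003,0.03,-0.0007,0.0031,0.0396,-0.003,0.03,-0.0007,0.0031,0.0396,-0.003,0.03,-0.0007,0.0031,0.0396,-0.003,0.03]

```text
clock: 12.88
tcp_pos: [0.4559, 0.308, 0.0071]
orientation: [-0.005, -0.164, 0.986, -0.006]
wrist_force: [-0.9, 0.4, 6.1]
opening: 0.0433
```

Run:
```python
from h import *
go(.4555,.3073,.006,18.9)
cam("wrist","w9")
```

```text
t 12.88 tcp [0.4559 0.308  0.0071] yaw -161.1 tilt 0.88 open 0.0433 F [-0.9  0.4  6.1] q [-0.1   1.24 -1.12  1.88  1.34  1.07  0.06]
shift [ 0.0006 -0.0005  0.0012] turn -0.0001 or 3.1415
```

View pics/w9.png

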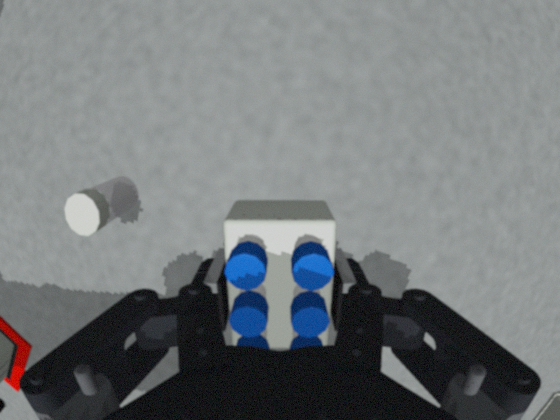

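Run:
```python
from h import *
s=cam("wrist"); o=get_obs(); Rt=Rq(o["orientation"])
im=s["color"].astype(int).sum(2)//3
print(list(enumerate(im[194:206,280].tolist(),194)),list(enumerate(im[214:226,280].tolist(),214)))
for v in (199,200,201,202): print(v,((cast(s,[(280,v)],0)*1000-o["tcp_pos"][:2]*1000)@Rt[:2,:2]).round(1))
for v in (218,219,220,221): print(v,((cast(s,[(280,v)],.034)*1000-o["tcp_pos"][:2]*1000)@Rt[:2,:2]).round(1))
go(.6439,.2929,.1,-10.8)
```

```text
[(194, 156), (195, 154), (196, 155), (197, 154), (198, 151), (199, 141), (200, 121), (201, 112), (202, 106), (203, 108), (204, 107), (205, 107)] [(214, 111), (215, 109), (216, 108), (217, 106), (218, 105), (219, 124), (220, 155), (221, 182), (222, 192), (223, 198), (224, 202), (225, 206)]
199 [[31.  -0.2]]
200 [[30.5 -0.2]]
201 [[30.  -0.2]]
202 [[29.5 -0.2]]
218 [[32.   0.1]]
219 [[31.6  0.1]]
220 [[31.2  0.1]]
221 [[30.8  0.1]]
t 12.98 tcp [0.4559 0.308  0.0072] yaw -161.11 tilt 0.88 open 0.0437 F [-0.1 -0.6  5.8] q [-0.1   1.24 -1.12  1.88  1.34  1.07  0.06]
shift [-0.1719 -0.0761 -0.094 ] turn 0.5183 or -2.6233
```

servo_tool:
  increments: [0,0,-0.01,0,0.03,0,0,-0.03,0,0.03,-0.01,-0.005,-0.055,0.03,0.03,-0.03,-0.015,-0.08,0.1,0.03,-0.055,-0.025,-0.095,0.18,0.03,-0.085,-0.038,-0.095,0.27,0.03,-0.115,-0.05,-0.095,0.36,0.03,-0.145,-0.063,-0.095,0.45,0.03,-0.165,-0.073,-0.095,0.51,0.03,-0.172,-0.076,-0.095,0.518,0.03]

```text
clock: 13.82
tcp_pos: [0.6479, 0.291, 0.1013]
orientation: [-0.002, 0.098, 0.995, -0.007]
wrist_force: [0.6, -0.9, -1.0]
opening: 0.0433
```

Run:
```python
from h import *
go(.6439,.2929,.03,-10.8)
s=cam("wrist","w10")
padfit(s,"blue",(280,180))
```

```text
t 13.82 tcp [0.6479 0.291  0.1013] yaw 168.75 tilt 0.86 open 0.0433 F [ 0.6 -0.9 -1. ] q [-0.04  1.18 -1.12  1.34  1.06  1.28  0.17]
shift [0.0041 0.0022 0.0712] turn -0.0078 or 3.1338
  pad blue outer ([623.7, 296.7], [51.1, 73.6], 79.2)
```

View pics/w10.png

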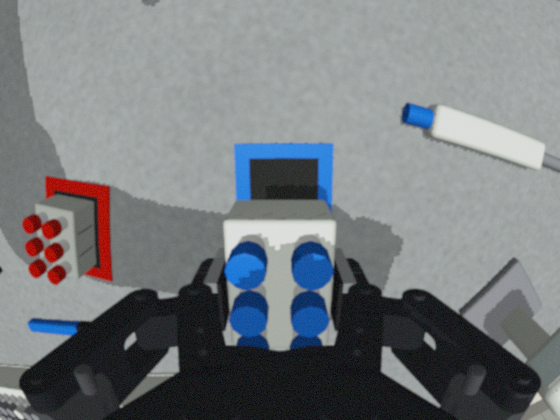

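servo_tool:
  increments: [0.002,0.001,0.01,-0.004,0.03,0.004,0.0022,0.03,-0.008,0.03,0.0041,0.0022,0.05,-0.008,0.03,0.0041,0.0022,0.065,-0.008,0.03,0.0041,0.0022,0.075,-0.008,0.03,0.0041,0.0022,0.082,-0.008,0.03,0.0041,0.0022,0.087,-0.008,0.03,0.0041,0.0022,0.0885,-0.008,0.03,0.0041,0.0022,0.0885,-0.008,0.03]

```text
clock: 14.62
tcp_pos: [0.6431, 0.2934, 0.0126]
orientation: [-0.002, 0.093, 0.996, -0.007]
wrist_force: [0.6, 0.3, -0.8]
opening: 0.0437
```

Run:
```python
from h import *
go(.6439,.2929,.0105,-10.8)
s=cam("wrist","w11"); o=get_obs(); Rt=Rq(o["orientation"])
im=s["color"].astype(int)
print(im[150:214,280].tolist())
for v in range(150,214,6): print(v,((cast(s,[(280,v)],0.003)*1000-o["tcp_pos"][:2]*1000)@Rt[:2,:2]).round(1))
print(im[185,190:370:2,2].tolist())
```

```text
t 14.62 tcp [0.6431 0.2934 0.0126] yaw 169.35 tilt 0.82 open 0.0437 F [ 0.6  0.3 -0.8] q [-0.05  1.29 -1.07  1.37  1.16  1.18  0.12]
shift [-0.0009 -0.0004  0.0021] turn 0.0026 or -3.139
[[155, 160, 158], [157, 162, 161], [157, 162, 161], [157, 162, 160], [156, 163, 160], [155, 160, 158], [154, 159, 158], [153, 160, 159], [157, 161, 160], [154, 159, 157], [151, 158, 159], [155, 161, 158], [154, 161, 159], [157, 161, 160], [154, 161, 160], [152, 159, 157], [155, 161, 160], [135, 143, 155], [100, 121, 166], [59, 115, 194], [44, 126, 214], [53, 131, 219], [44, 131, 218], [44, 129, 218], [52, 130, 218], [43, 129, 218], [44, 131, 218], [44, 129, 217], [43, 130, 217], [42, 129, 217], [43, 129, 217], [44, 128, 217], [43, 128, 217], [48, 131, 219], [38, 128, 216], [42, 126, 215], [46, 129, 217], [42, 124, 216], [45, 129, 217], [40, 128, 218], [44, 124, 209], [43, 99, 179], [50, 76, 125], [41, 48, 65], [46, 47, 45], [43, 49, 44], [45, 46, 47], [48, 51, 50], [42, 43, 38], [70, 72, 71], [93, 99, 93], [107, 109, 104], [112, 114, 110], [107, 114, 107], [111, 116, 110], [110, 115, 108], [113, 118, 110], [112, 115, 110], [111, 117, 111], [108, 113, 107], [111, 116, 110], [113, 117, 112], [111, 116, 109], [106, 115, 107]]
150 [[54.2 -0.7]]
156 [[51.4 -0.7]]
162 [[48.5 -0.7]]
168 [[45.6 -0.7]]
174 [[42.7 -0.7]]
180 [[39.8 -0.7]]
186 [[36.8 -0.7]]
192 [[33.9 -0.7]]
198 [[30.9 -0.7]]
204 [[27.9 -0.7]]
210 [[24.8 -0.7]]
[157, 160, 162, 159, 163, 155, 159, 179, 212, 217, 219, 217, 216, 216, 217, 216, 216, 216, 217, 217, 216, 218, 217, 216, 218, 217, 217, 217, 216, 217, 218, 218, 217, 217, 218, 218, 217, 216, 218, 217, 217, 215, 216, 216, 217, 215, 217, 217, 216, 217, 218, 217, 215, 216, 217, 217, 217, 215, 217, 216, 217, 215, 216, 216, 216, 216, 216, 215, 214, 215, 214, 215, 215, 215, 214, 216, 214, 214, 214, 216, 214, 215, 214, 202, 167, 159, 156, 160, 160, 162]
```

View pics/w11.png

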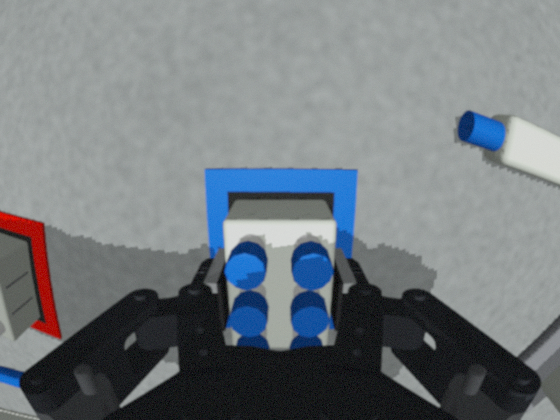

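servo_tool:
  increments: [-0.0003,0.0003,0.001,0.002,0.03,-0.0003,0.0004,0.002,0.002,0.03,-0.0003,0.0004,0.0028,0.002,0.03,-0.0003,0.0004,0.003,0.002,0.03]

```text
clock: 15.0
tcp_pos: [0.644, 0.294, 0.0106]
orientation: [-0.001, 0.094, 0.996, -0.006]
wrist_force: [-0.3, -0.7, 0.8]
opening: 0.0435
```

servo_tool:
  increments: [0,0,0.0005,0,0.03,0,0,0.001,0,0.03,0,0,0.0012,0,0.03]

```text
clock: 15.25
tcp_pos: [0.6441, 0.294, 0.0104]
orientation: [-0.001, 0.094, 0.996, -0.006]
wrist_force: [-0.6, -1.8, 6.0]
opening: 0.0437
```

servo_tool:
  increments: [0,0,0,0,0.047,0,0,0,0,0.052,0,0,0,0,0.06,0,0,0,0,0.07,0,0,0,0,0.085,0,0,-0.002,0,0.085,0,0,-0.02,0,0.085,0,0,-0.045,0,0.085,0,0,-0.075,0,0.085,0,0,-0.11,0,0.085]

```text
clock: 16.08
tcp_pos: [0.6438, 0.2951, 0.1217]
orientation: [-0.002, 0.094, 0.996, -0.007]
wrist_force: [1.0, -0.2, -0.1]
opening: 0.085
```

Run:
```python
from h import *
go(.43,-.325,.25,0)
s=cam("wrist","w12")
m=mask(s,"blue"); bl,l=blobs(m,200,9000)
for b in bl:
    print(b[0],b[1][4],(cast(s,[b[0]],.059)[0]*1000).round(1))
    if b[1][4]>2000:
        ys=np.argwhere(l==b[2])[:,::-1]; print(cv2.minAreaRect((cast(s,ys,.003)*1000).astype(np.float32)))
s=cam("scene","s12"); cv2.imwrite("pics/s12c.png",cv2.resize(s["color"][200:380,180:420,::-1],None,fx=3,fy=3))
```

```text
t 16.08 tcp [0.6438 0.2951 0.1217] yaw 169.25 tilt 0.81 open 0.085 F [ 1.  -0.2 -0.1] q [-0.04  1.16 -1.13  1.33  1.04  1.3   0.18]
shift [ 0.0947 -0.6509 -0.119 ] turn -0.1877 or 2.9539
[404.4 122.2] 490 [590.9 386.9]
[279.5 188. ] 3623 [620.  298.1]
((643.7613525390625, 292.7398986816406), (73.67496490478516, 91.73052978515625), 79.1937484741211)
[263.1 192.8] 319 [621.2 287. ]
[296.1 192.8] 321 [625.2 308.1]
[263.3 221.2] 322 [640.3 283.2]
[295.6 221.3] 324 [644.3 304.4]
[263.8 248.4] 327 [659.8 279.5]
[295.1 248.5] 340 [663.7 300.7]
[ 45.8 317.3] 228 [701.1  49.7]
```

View pics/w12.png

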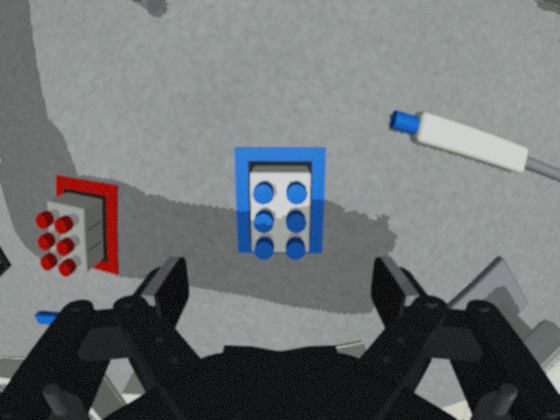

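View pics/s12c.png

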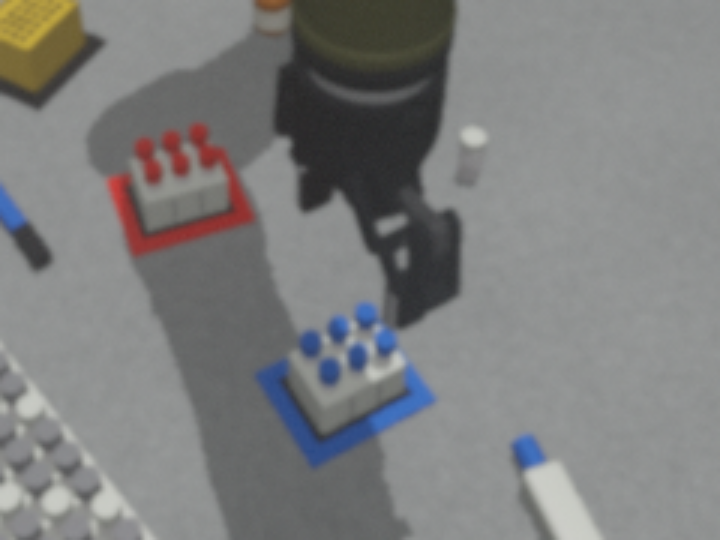

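servo_tool:
  increments: [0.005,-0.02,-0.03,0,0.085,0.01,-0.05,-0.06,0,0.085,0.015,-0.085,-0.09,0,0.085,0.02,-0.12,-0.11,0,0.085,0.025,-0.16,-0.12,0,0.085,0.03,-0.2,-0.12,0,0.085,0.035,-0.24,-0.12,0,0.085,0.04,-0.28,-0.12,0,0.085,0.05,-0.32,-0.12,0,0.085,0.055,-0.36,-0.12,0,0.085]

```text
clock: 17.02
tcp_pos: [0.523, -0.0452, 0.2509]
orientation: [0.003, 0.093, 0.996, -0.002]
wrist_force: [0.2, -1.0, -0.1]
opening: 0.0852
```

Run:
```python
from h import *
go(.45,-.29,.25,0)
```

```text
t 17.02 tcp [ 0.523  -0.0452  0.2509] yaw 169.28 tilt 0.41 open 0.0852 F [ 0.2 -1.  -0.1] q [ 0.7   0.86 -1.36  1.82  0.91  1.25  0.45]
shift [ 0.0262 -0.2541  0.0017] turn -0.1872 or 2.9544
```

servo_tool:
  increments: [0.004,-0.03,0,0,0.085,0.007,-0.065,0,0,0.085,0.01,-0.1,0,0,0.085,0.014,-0.135,0,0,0.085,0.017,-0.17,0,0,0.085,0.02,-0.2,0,0,0.085,0.023,-0.23,0,0,0.085,0.026,-0.25,0,0,0.085,0.026,-0.254,0,0,0.085]

```text
clock: 17.77
tcp_pos: [0.4483, -0.2941, 0.2517]
orientation: [0.002, 0.097, 0.995, -0.003]
wrist_force: [0.5, -0.4, -0.2]
opening: 0.0848
```

Run:
```python
from h import *
go(.45,-.29,.25,0)
s=cam("wrist","w13")
print(blobs(mask(s,"yellow"),100,9999)[0])
```

```text
t 17.77 tcp [ 0.4483 -0.2941  0.2517] yaw 168.88 tilt 0.46 open 0.0848 F [ 0.5 -0.4 -0.2] q [ 1.19  0.9  -1.4   1.79  0.93  1.3   0.93]
shift [-0.0009  0.0044  0.0017] turn -0.194 or 2.9476
[(array([420.9, 131. ]), [393, 108, 56, 49, 2100], 1), (array([250.1, 171.1]), [225, 141, 51, 62, 2894], 3), (array([444. , 276.6]), [415, 246, 57, 64, 2178], 9)]
```

View pics/w13.png

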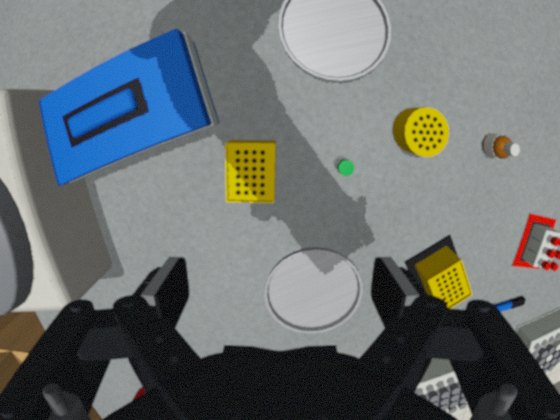

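Run:
```python
from h import *
s=cam("wrist"); go(.45,-.29,.25,0)
bl,l=blobs(mask(s,"yellow"),1000,9999)
for b,z in zip(sorted(bl,key=lambda b:b[0][0]),(.048,.046,.052)):
    ys=np.argwhere(l==b[2])[:,::-1]; r=cv2.minAreaRect((cast(s,ys,z)*1000).astype(np.float32)); print(b[0],z,r)
    x0,y0,w,h=b[1][:4]
    c=s["color"][y0-12:y0+h+12,x0-12:x0+w+12,::-1]
    cv2.imwrite(f"pics/w13_{int(z*1000)}.png",cv2.resize(c,None,fx=6,fy=6,interpolation=cv2.INTER_CUBIC)); print(x0-12,y0-12)
```

```text
t 17.87 tcp [ 0.4499 -0.2904  0.2522] yaw 169.16 tilt 0.44 open 0.0849 F [-0.5  1.   0.6] q [ 1.19  0.9  -1.4   1.79  0.93  1.3   0.93]
shift [-0.      0.0004  0.0022] turn -0.1892 or 2.9524
[248.4 170.1] 0.048 ((432.2850036621094, -325.86651611328125), (53.539527893066406, 68.47216033935547), 77.19149017333984)
212 128
[419.4 130.5] 0.046 ((421.6372375488281, -127.2860107421875), (69.1146011352539, 55.25046920776367), 81.67044067382812)
380 95
[442.6 276.1] 0.052 ((617.2396850585938, -106.5474853515625), (100.12845611572266, 60.72998046875), 20.155765533447266)
401 233
```

View pics/w13_48.png

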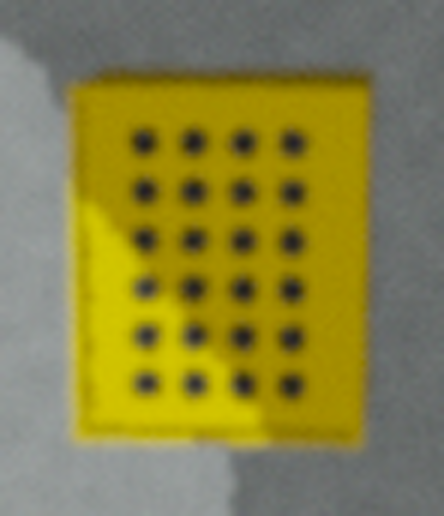

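View pics/w13_52.png

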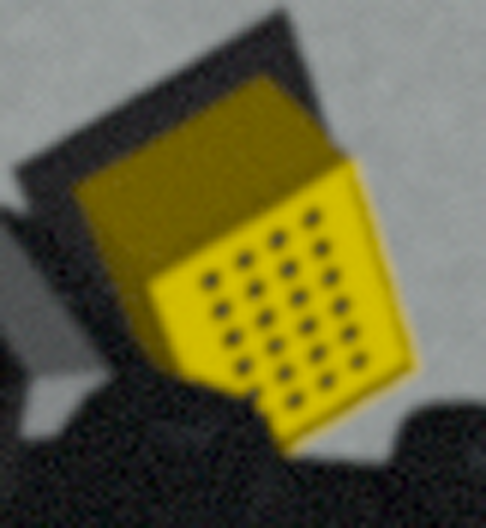

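Run:
```python
from h import *
s=cam("wrist")
print(cast(s,[(248.4,171.9)],.044), cast(s,[(212,125)],.06),cast(s,[(212,125)],.0))
# triangulate blue-box top corner nearest box: side px ~(412,160)? list blue mask extreme pts
for n in("scene","side"):
    t=cam(n,n+"13"); bl,l=blobs(mask(t,"blue"),1000,2500)
    for b in bl:
        if b[0][1]<200:
            c=cv2.findContours((l==b[2]).astype(np.uint8),0,2)[0][0]; print(n,cv2.approxPolyDP(c,4,True)[:,0].tolist())
go(.4323,-.3259,.01,-12.8)
```

```text
[[ 0.43517507 -0.32396204]] [[ 0.37647168 -0.34900598]] [[ 0.37574799 -0.36191061]]
scene [[177, 96], [178, 102], [215, 123], [240, 110], [204, 87]]
side [[425, 106], [396, 136], [394, 145], [435, 157], [461, 118]]
t 18.02 tcp [ 0.4509 -0.2881  0.2524] yaw 169.46 tilt 0.45 open 0.0852 F [ 0.3 -0.  -0.5] q [ 1.19  0.9  -1.4   1.79  0.93  1.3   0.93]
shift [ 0.0131 -0.0397  0.2425] turn 0.0394 or -3.1022
```

Run:
```python
from h import *
go(.438,-.326,.07,-12.8)
```

```text
t 18.02 tcp [ 0.4509 -0.2881  0.2524] yaw 169.46 tilt 0.45 open 0.0852 F [ 0.3 -0.  -0.5] q [ 1.19  0.9  -1.4   1.79  0.93  1.3   0.93]
shift [ 0.007  -0.039   0.1825] turn 0.0394 or -3.1022
```

servo_tool:
  increments: [0.002,-0.01,0,0.01,0.085,0.004,-0.025,0.01,0.03,0.085,0.006,-0.038,0.025,0.039,0.085,0.007,-0.039,0.05,0.039,0.085,0.007,-0.039,0.08,0.039,0.085,0.007,-0.039,0.11,0.039,0.085,0.007,-0.039,0.14,0.039,0.085,0.007,-0.039,0.155,0.039,0.085,0.007,-0.039,0.16,0.039,0.085,0.007,-0.039,0.16,0.039,0.085]

```text
clock: 18.85
tcp_pos: [0.4361, -0.3263, 0.09]
orientation: [0.001, 0.112, 0.994, -0.001]
wrist_force: [0.1, -0.1, 0.1]
opening: 0.0847
```

Run:
```python
from h import *
go(.438,-.326,.012,-12.8)
s=cam("wrist","w14")
```

```text
t 18.85 tcp [ 0.4361 -0.3263  0.09  ] yaw 167.16 tilt 0.23 open 0.0847 F [ 0.1 -0.1  0.1] q [ 1.18  1.11 -1.22  1.9   1.21  1.12  0.79]
shift [-0.0015  0.0008  0.078 ] turn -0.0007 or 3.1409
```

View pics/w14.png

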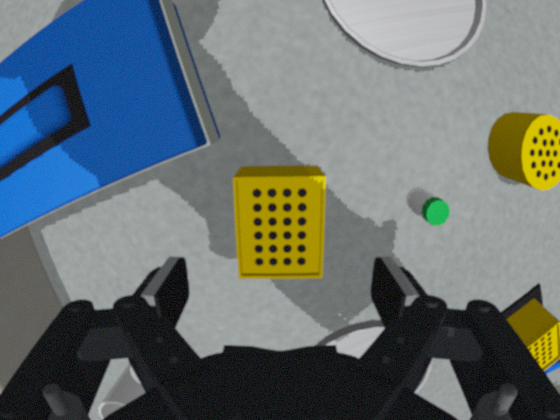

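```bash
cat >> h.py <<'E'
def dots(s,x0,y0,x1,y1,z,thr=75):
    g=cv2.cvtColor(s["color"],cv2.COLOR_RGB2GRAY); m=np.zeros_like(g); m[y0:y1,x0:x1]=(g[y0:y1,x0:x1]<thr)
    bl,_=blobs(m,3,120); c=np.array([b[0] for b in bl])
    w=cast(s,c,z)*1000; r=cv2.minAreaRect(w.astype(np.float32)); print("dots",len(c),"mean",w.mean(0).round(1),"rect",np.round(r[0],1),np.round(r[1],1),round(r[2],1)); return c,w
E
python3 - <<'E'
from h import *
s=cam("wrist"); dots(s,245,182,315,270,.044)
go(.438,-.326,.012,-12.8)
E
```

```text
dots 24 mean [ 434.  -326.6] rect [ 434.  -326.5] [27.4 45.4] 77.6
t 18.95 tcp [ 0.438  -0.3262  0.0927] yaw 167.18 tilt 0.48 open 0.0845 F [0.2 0.7 1. ] q [ 1.18  1.11 -1.23  1.9   1.21  1.12  0.79]
shift [0.0007 0.0005 0.0807] turn -0.0004 or 3.1412
```

servo_tool:
  increments: [0.0005,0,0.02,-0.005,0.085,0.0007,0,0.045,-0.005,0.085,0.0007,0,0.065,-0.005,0.085,0.0007,0,0.078,-0.005,0.085,0.0007,0,0.081,-0.005,0.085,0.0007,0,0.081,-0.005,0.07,0.0007,0,0.081,-0.005,0.055,0.0007,0,0.081,-0.005,0.04,0.0007,0,0.081,-0.005,0.04,0.0007,0,0.081,-0.005,0.04]

```text
clock: 19.78
tcp_pos: [0.4391, -0.3268, 0.0135]
orientation: [0.005, 0.109, 0.994, -0.002]
wrist_force: [-0.9, -0.8, 6.2]
opening: 0.0536
```

servo_tool:
  increments: [0,0,0,0,0.04,0,0,0,0,0.04]

```text
clock: 19.95
tcp_pos: [0.4395, -0.3271, 0.0142]
orientation: [0.006, 0.109, 0.994, -0.003]
wrist_force: [1.0, -0.7, -1.3]
opening: 0.0532
```

Run:
```python
from h import *
go(.438,-.326,.012,-12.8)
s=cam("wrist","w15")
```

```text
t 19.95 tcp [ 0.4395 -0.3271  0.0142] yaw 167.46 tilt 0.72 open 0.0532 F [ 1.  -0.7 -1.3] q [ 1.15  1.23 -1.14  1.92  1.37  1.06  0.71]
shift [0.0017 0.0008 0.0022] turn 0.0045 or -3.1371
```

View pics/w15.png

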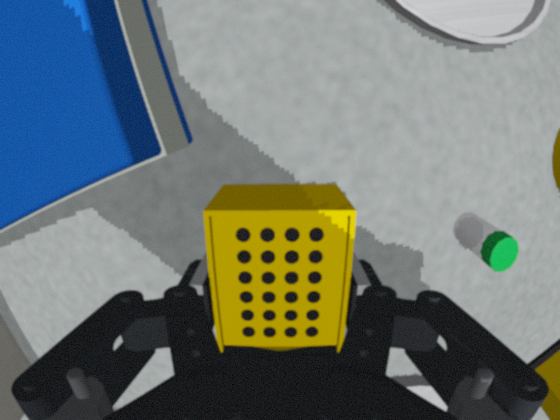

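Run:
```python
from h import *
s=cam("wrist"); o=get_obs(); Rt=Rq(o["orientation"])
c,w=dots(s,215,215,345,345,.044)
print(((w-o["tcp_pos"][:2]*1000)@Rt[:2,:2]).mean(0))
go(.70,-.2,.2,-12)
```

```text
dots 18 mean [ 445.8 -329. ] rect [ 447.  -329.4] [57.5 34.6] 77.7
[-7.07287715 -0.46345416]
t 20.05 tcp [ 0.439  -0.327   0.0136] yaw 167.46 tilt 0.65 open 0.0535 F [-0.2 -0.1 -0.5] q [ 1.15  1.23 -1.14  1.92  1.37  1.06  0.71]
shift [-0.2292  0.1799 -0.1847] turn -0.0095 or 3.1321
```

servo_tool:
  increments: [0,0,-0.01,0,0.04,0,0,-0.03,0,0.04,-0.005,0.005,-0.06,0,0.04,-0.02,0.015,-0.09,0,0.04,-0.045,0.035,-0.12,0,0.04,-0.07,0.055,-0.15,0,0.04,-0.095,0.075,-0.175,0,0.04,-0.12,0.095,-0.185,0,0.04,-0.145,0.115,-0.185,0,0.04,-0.17,0.135,-0.185,0,0.04]

```text
clock: 20.88
tcp_pos: [0.6342, -0.2297, 0.202]
orientation: [0.006, 0.109, 0.994, -0.002]
wrist_force: [0.4, -0.2, -1.3]
opening: 0.0538
```

servo_tool:
  increments: [-0.025,0.02,0,0,0.04,-0.045,0.035,0,0,0.04,-0.058,0.045,0,0,0.04,-0.06,0.045,0,0,0.04,-0.06,0.045,0,0,0.04,-0.06,0.045,0,0,0.04]

```text
clock: 21.38
tcp_pos: [0.7016, -0.1995, 0.2027]
orientation: [0.006, 0.109, 0.994, -0.003]
wrist_force: [-0.0, -0.6, -0.7]
opening: 0.0536
```

Run:
```python
from h import *
go(.70,-.2,.2,-12)
s=cam("wrist","w16");cam("side","s16")
```

```text
t 21.38 tcp [ 0.7016 -0.1995  0.2027] yaw 167.48 tilt 0.73 open 0.0536 F [-0.  -0.6 -0.7] q [ 0.67  1.1  -1.23  1.22  1.02  1.44  0.92]
shift [ 0.0015 -0.0009  0.0027] turn -0.009 or 3.1326
```

View pics/w16.png

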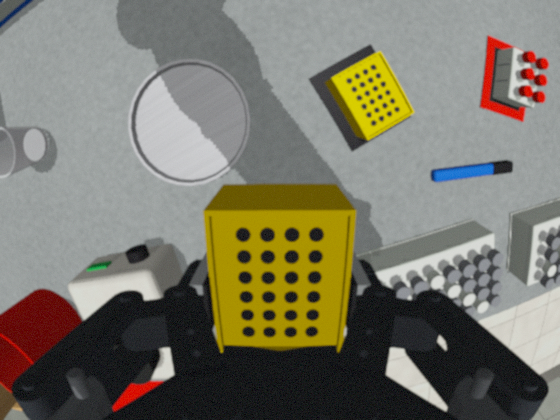

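Run:
```python
from h import *
s=cam("wrist"); o=get_obs(); Rt=Rq(o["orientation"])
cv2.imwrite("pics/w16c.png",cv2.resize(s["color"][35:160,300:425,::-1],None,fx=4.5,fy=4.5,interpolation=cv2.INTER_CUBIC))
g=cv2.cvtColor(s["color"],cv2.COLOR_RGB2GRAY)
m=(g<100).astype(np.uint8); bl,l=blobs(m,3,60); c=np.array([b[0] for b in bl if 340<b[0][0]<405 and 60<b[0][1]<130])
print(c.round(0).tolist())
w=cast(s,c,.048)*1000; r=cv2.minAreaRect(w.astype(np.float32)); print(len(c),w.mean(0),r)
bl,l=blobs(mask(s,"yellow"),400,4000)
for b in bl:
  if b[0][1]<150:
    ys=np.argwhere(l==b[2])[:,::-1]; print(cv2.minAreaRect((cast(s,ys,.052)*1000).astype(np.float32)))
# held box dots, plane at tcp+.044-.0138
zz=o["tcp_pos"][2]+.0302
m=(g<90).astype(np.uint8); bl,l=blobs(m,30,300); c=np.array([b[0] for b in bl if 235<b[0][0]<325 and 225<b[0][1]<340]); print(len(c))
w=cast(s,c,zz)*1000; t=(w-o["tcp_pos"][:2]*1000); r=cv2.minAreaRect(w.astype(np.float32)); print(r, (np.array(r[0])-o["tcp_pos"][:2]*1000)@Rt[:2,:2], t.mean(0)@Rt[:2,:2]); go(.6,-.1,.2,0)
```

```text
[[374.0, 67.0], [366.0, 72.0], [358.0, 76.0], [379.0, 75.0], [350.0, 80.0], [371.0, 80.0], [363.0, 84.0], [384.0, 84.0], [355.0, 89.0], [376.0, 88.0], [368.0, 93.0], [388.0, 92.0], [380.0, 96.0], [360.0, 97.0], [392.0, 100.0], [372.0, 101.0], [365.0, 106.0], [385.0, 105.0], [377.0, 110.0], [397.0, 109.0], [370.0, 114.0], [390.0, 114.0], [382.0, 118.0], [374.0, 122.0]]
24 [631.54265511 -96.86866675] ((631.3995361328125, -96.81295776367188), (45.38899230957031, 27.116994857788086), 19.585969924926758)
24
((696.78515625, -199.67466735839844), (27.303104400634766, 45.49544143676758), 77.5963134765625) [ 4.75268661 -0.47465214] [ 4.72985945 -0.47898965]
t 21.53 tcp [ 0.7015 -0.2002  0.2028] yaw 167.42 tilt 0.76 open 0.0533 F [ 0.5  0.4 -1. ] q [ 0.67  1.1  -1.23  1.22  1.02  1.44  0.92]
shift [0.1209 0.0757 0.0009] turn -0.2195 or 2.9221
```

View pics/w16c.png

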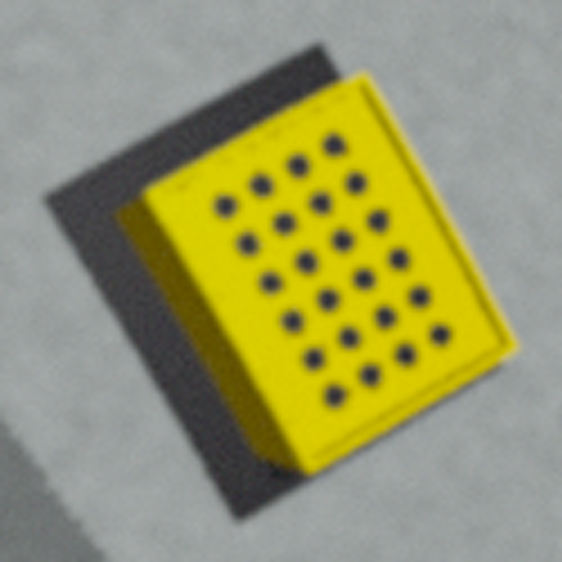

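Run:
```python
from h import *
go(.6358,-.0948,.12,19.6)
```

```text
t 21.53 tcp [ 0.7015 -0.2002  0.2028] yaw 167.42 tilt 0.76 open 0.0533 F [ 0.5  0.4 -1. ] q [ 0.67  1.1  -1.23  1.22  1.02  1.44  0.92]
shift [0.0881 0.0889 0.0813] turn -0.5616 or 2.58
```

servo_tool:
  increments: [0.01,0.01,0,-0.05,0.04,0.025,0.025,0.01,-0.14,0.04,0.04,0.04,0.02,-0.23,0.04,0.055,0.055,0.03,-0.32,0.04,0.07,0.07,0.04,-0.41,0.04,0.08,0.08,0.05,-0.5,0.04,0.088,0.089,0.055,-0.55,0.04,0.088,0.089,0.06,-0.5616,0.04,0.088,0.089,0.06,-0.5616,0.04]

```text
clock: 22.28
tcp_pos: [0.635, -0.0957, 0.1404]
orientation: [0.004, -0.17, 0.985, -0.005]
wrist_force: [-1.0, 0.3, -1.4]
opening: 0.0535
```

Run:
```python
from h import *
go(.6358,-.0948,.08,19.6)
cam("wrist","w17");cam("side","s17")
```

```text
t 22.28 tcp [ 0.635  -0.0957  0.1404] yaw -160.43 tilt 0.73 open 0.0535 F [-1.   0.3 -1.4] q [ 0.64  1.14 -1.29  1.58  1.14  1.32  1.1 ]
shift [-0.0006  0.0012  0.0604] turn -0.0006 or 3.141
```

View pics/w17.png

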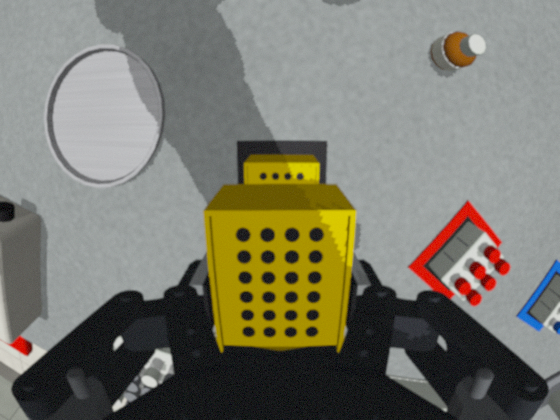

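Run:
```python
from h import *
s=cam("wrist"); o=get_obs(); Rt=Rq(o["orientation"])
g=cv2.cvtColor(s["color"],cv2.COLOR_RGB2GRAY)
bl,l=blobs((g<90).astype(np.uint8),3,120); c=np.array([b[0] for b in bl if 250<b[0][0]<310 and 168<b[0][1]<184]); print(c)
w=cast(s,c,.048)*1000; print((w-o["tcp_pos"][:2]*1000)@Rt[:2,:2])
P=cast(s,[(238,142),(326,142)],.004)*1000; print((P-o["tcp_pos"][:2]*1000)@Rt[:2,:2]); go(.6358,-.0948,.08,19.6)
```

```text
[[276.3 174.1]
 [288.6 174.3]
 [264.  174.3]
 [300.9 174.6]]
[[ 27.19714531  -3.87382594]
 [ 27.06650225   5.19882631]
 [ 27.05028158 -12.96207897]
 [ 26.88376554  14.28555717]]
[[ 47.45737846 -37.91133584]
 [ 47.56319286  38.12168936]]
t 22.43 tcp [ 0.6363 -0.0962  0.1417] yaw -160.6 tilt 0.82 open 0.0536 F [-0.  -0.3 -0.2] q [ 0.65  1.14 -1.29  1.57  1.14  1.32  1.1 ]
shift [0.0006 0.0021 0.0616] turn -0.0036 or 3.138
```

servo_tool:
  increments: [0,0.001,0.01,-0.002,0.04,0,0.0014,0.03,-0.002,0.04,0,0.0014,0.048,-0.002,0.04,0,0.0014,0.06,-0.002,0.04,0,0.0014,0.065,-0.002,0.04,0,0.0014,0.068,-0.002,0.04,0,0.0014,0.068,-0.002,0.04]

```text
clock: 23.02
tcp_pos: [0.6366, -0.0952, 0.0731]
orientation: [0.005, -0.169, 0.986, -0.004]
wrist_force: [0.6, 0.3, -1.1]
opening: 0.0534
```

Run:
```python
from h import *
go(.6358,-.0948,.0618,19.6)
s=cam("wrist","w18");s=cam("side"); cv2.imwrite("pics/s18.png",cv2.resize(s["color"][110:230,180:330,::-1],None,fx=4,fy=4,interpolation=cv2.INTER_CUBIC))
```

```text
t 23.02 tcp [ 0.6366 -0.0952  0.0731] yaw -160.5 tilt 0.77 open 0.0534 F [ 0.6  0.3 -1.1] q [ 0.63  1.22 -1.24  1.61  1.23  1.25  1.05]
shift [0.0007 0.0008 0.0113] turn -0.0017 or 3.1399
```

View pics/w18.png

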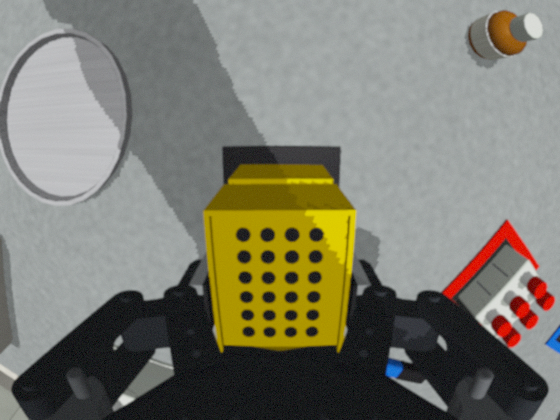

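View pics/s18.png

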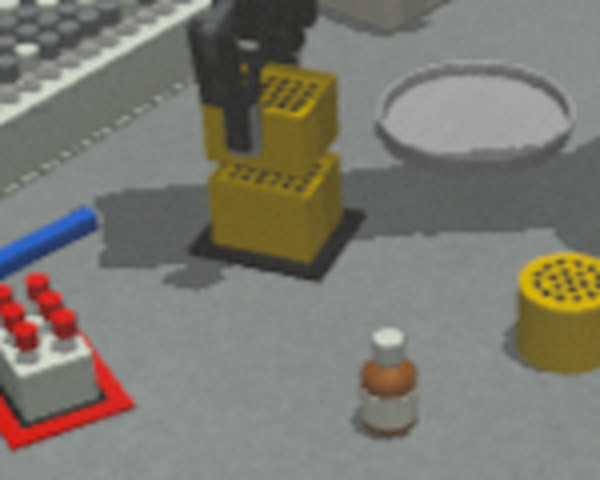

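servo_tool:
  increments: [0,0,0.003,0,0.04,0,0,0.006,0,0.04,0,0,0.009,0,0.04,0,0,0.0105,0,0.04,0,0,0.0105,0,0.04]

```text
clock: 23.53
tcp_pos: [0.637, -0.0952, 0.0633]
orientation: [0.006, -0.169, 0.986, -0.005]
wrist_force: [-0.2, -0.7, -1.6]
opening: 0.0535
```

servo_tool:
  increments: [0,0,0.001,0,0.04,0,0,0.0018,0,0.04,0,0,0.0025,0,0.04,0,0,0.0025,0,0.04]

```text
clock: 23.87
tcp_pos: [0.6371, -0.0952, 0.0617]
orientation: [0.006, -0.169, 0.986, -0.005]
wrist_force: [-1.5, -1.4, 3.7]
opening: 0.0535
```

servo_tool:
  increments: [0,0,0,0,0.057,0,0,0,0,0.062,0,0,0,0,0.07,0,0,0,0,0.078,0,0,0,0,0.085,0,0,-0.002,0,0.085,0,0,-0.02,0,0.085,0,0,-0.045,0,0.085,0,0,-0.075,0,0.085,0,0,-0.11,0,0.085]

```text
clock: 24.7
tcp_pos: [0.6349, -0.0942, 0.1731]
orientation: [0.005, -0.17, 0.985, -0.004]
wrist_force: [0.3, -1.2, 0.1]
opening: 0.0852
```

Run:
```python
from h import *
go(.42,-.125,.2,19)
s=cam("wrist","w19")
t=cam("side"); cv2.imwrite("pics/s19.png",cv2.resize(t["color"][110:230,180:330,::-1],None,fx=4,fy=4,interpolation=cv2.INTER_CUBIC))
t=cam("scene"); cv2.imwrite("pics/sc19.png",cv2.resize(t["color"][100:300,130:330,::-1],None,fx=3,fy=3,interpolation=cv2.INTER_CUBIC))
```

```text
t 24.7 tcp [ 0.6349 -0.0942  0.1731] yaw -160.45 tilt 0.76 open 0.0852 F [ 0.3 -1.2  0.1] q [ 0.65  1.1  -1.32  1.55  1.09  1.35  1.12]
shift [ 0.2126  0.0426 -0.0291] turn 0.0095 or -3.1321
```

View pics/w19.png

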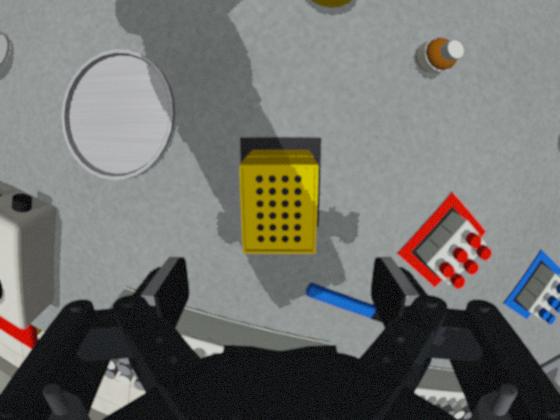

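View pics/s19.png

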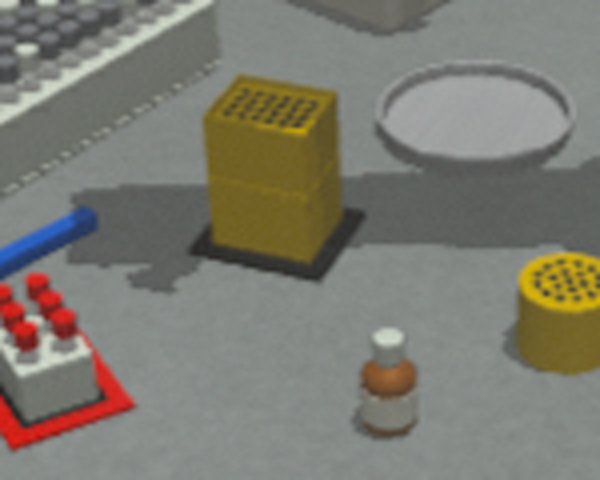

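View pics/sc19.png

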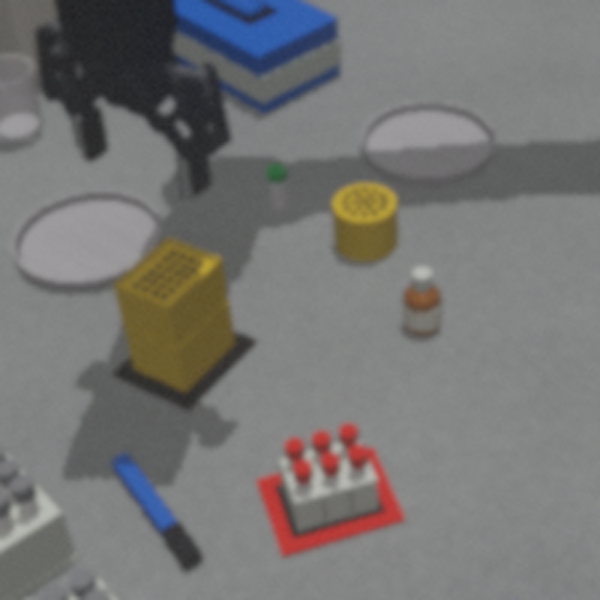

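servo_tool:
  increments: [0.01,0.002,-0.01,0,0.085,0.035,0.008,-0.02,0,0.085,0.07,0.015,-0.03,0,0.085,0.105,0.022,-0.03,0,0.085,0.14,0.03,-0.03,0,0.085,0.175,0.036,-0.03,0,0.085,0.195,0.042,-0.03,0,0.085,0.2,0.043,-0.03,0,0.085,0.2,0.043,-0.03,0,0.085,0.2,0.043,-0.03,0,0.085]

```text
clock: 25.68
tcp_pos: [0.4348, -0.1194, 0.2033]
orientation: [0.01, -0.169, 0.986, -0.005]
wrist_force: [-0.1, 0.6, -0.1]
opening: 0.085
```

Run:
```python
from h import *
go(.42,-.12,.2,19)
s=cam("wrist","w20")
bl,l=blobs(mask(s,"yellow"),1000,9999)
for b in bl:print(b[0],b[1])
g=cv2.cvtColor(s["color"],cv2.COLOR_RGB2GRAY)
b=min(bl,key=lambda b:abs(b[0]-[280,180]).sum()); x0,y0,w,h=b[1][:4]
c,w=dots(s,x0+4,y0+4,x0+w-4,y0+h-4,.046,90)
```

```text
t 25.68 tcp [ 0.4348 -0.1194  0.2033] yaw -160.5 tilt 1.26 open 0.085 F [-0.1  0.6 -0.1] q [ 0.93  0.89 -1.42  2.09  1.03  1.13  0.92]
shift [0.0142 0.0044 0.0029] turn 0.0087 or -3.1329
[285.4 174.4] [256, 143, 60, 63, 2746]
[243.2 326.8] [212, 304, 58, 51, 2131]
dots 19 mean [ 423.4 -120.1] rect [ 423.3 -120.1] [34.7 35.1] 66.3
```

View pics/w20.png

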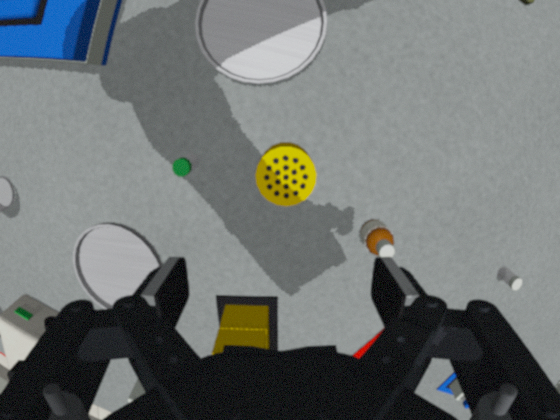

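Run:
```python
from h import *
go(.4234,-.1201,.018,19)
```

```text
t 25.73 tcp [ 0.4354 -0.1191  0.2032] yaw -160.51 tilt 1.27 open 0.085 F [-0.1  0.6  0.3] q [ 0.93  0.89 -1.42  2.09  1.03  1.13  0.92]
shift [0.0151 0.0053 0.1849] turn 0.0085 or -3.1331
```

servo_tool:
  increments: [0.005,0.002,0.015,0,0.085,0.01,0.004,0.035,0,0.085,0.015,0.005,0.06,0,0.085,0.015,0.0053,0.085,0,0.085,0.015,0.0053,0.105,0,0.085,0.015,0.0053,0.12,0,0.085,0.015,0.0053,0.125,0,0.085,0.015,0.0053,0.125,0,0.085]

```text
clock: 26.4
tcp_pos: [0.4227, -0.119, 0.0768]
orientation: [0.009, -0.169, 0.986, -0.004]
wrist_force: [0.2, -0.4, -0.1]
opening: 0.0851
```

Run:
```python
from h import *
go(.4234,-.1201,.018,19)
s=cam("wrist","w21")
c,w=dots(s,255,185,310,250,.046,90)
```

```text
t 26.4 tcp [ 0.4227 -0.119   0.0768] yaw -160.52 tilt 1.16 open 0.0851 F [ 0.2 -0.4 -0.1] q [ 0.84  1.08 -1.23  2.23  1.37  1.03  0.66]
shift [ 0.0007 -0.0007  0.0589] turn 0.0083 or -3.1333
dots 17 mean [ 410.3 -123.6] rect [ 411.  -125.3] [38.6 26.9] 41.2
```

View pics/w21.png

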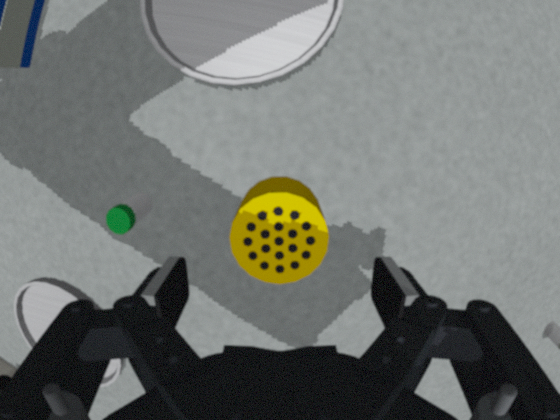

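servo_tool:
  increments: [0.0007,-0.0007,0.02,0,0.085,0.0007,-0.0007,0.04,0,0.085,0.0007,-0.0007,0.055,0,0.085,0.0007,-0.0007,0.059,0,0.085,0.0007,-0.0007,0.059,0,0.07,0.0007,-0.0007,0.059,0,0.06,0.0007,-0.0007,0.059,0,0.045,0.0007,-0.0007,0.059,0,0.045,0.0007,-0.0007,0.059,0,0.045,0.0007,-0.0007,0.059,0,0.045]

```text
clock: 27.28
tcp_pos: [0.4248, -0.1198, 0.0204]
orientation: [0.012, -0.169, 0.985, -0.004]
wrist_force: [-1.2, 0.0, 7.1]
opening: 0.0557
```

servo_tool:
  increments: [0,0,0,0,0.045,0,0,0,0,0.045]

```text
clock: 27.45
tcp_pos: [0.4254, -0.12, 0.0212]
orientation: [0.012, -0.169, 0.985, -0.005]
wrist_force: [0.4, -0.4, -1.4]
opening: 0.0557
```

Run:
```python
from h import *
go(.617,-.289,.15)
s=cam("wrist","w22")
for n,uv in(("scene",(160,180)),("side",(299,139))):
    s=cam(n); print(cast(s,[uv],.007))
```

```text
t 27.45 tcp [ 0.4254 -0.12    0.0212] yaw -160.5 tilt 1.5 open 0.0557 F [ 0.4 -0.4 -1.4] q [ 0.81  1.19 -1.16  2.24  1.53  1.03  0.56]
shift [-0.1271 -0.2249 -0.1231] turn 0.0 or 0.0
[[ 0.61848205 -0.27761792]]
[[ 0.61462482 -0.28220543]]
```

View pics/w22.png

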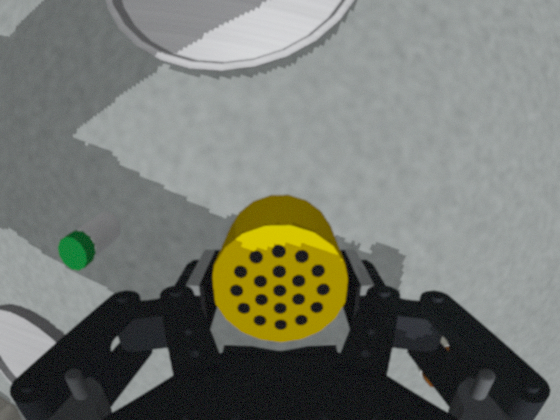

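servo_tool:
  increments: [0,0,-0.005,0,0.045,0,0,-0.015,0,0.045,0,0,-0.03,0,0.045,0,0,-0.055,0,0.045,-0.01,-0.015,-0.08,0,0.045,-0.02,-0.035,-0.105,0,0.045,-0.035,-0.055,-0.12,0,0.045,-0.05,-0.085,-0.125,0,0.045,-0.065,-0.115,-0.125,0,0.045,-0.08,-0.14,-0.125,0,0.045]

```text
clock: 28.43
tcp_pos: [0.5448, -0.2272, 0.1498]
orientation: [0.012, -0.168, 0.986, -0.005]
wrist_force: [0.9, -1.0, -2.6]
opening: 0.0556
```

Run:
```python
from h import *
go(.617,-.275,.15)
s=cam("wrist","w23")
s=cam("side","s23")
```

```text
t 28.43 tcp [ 0.5448 -0.2272  0.1498] yaw -160.6 tilt 1.47 open 0.0556 F [ 0.9 -1.  -2.6] q [ 0.93  1.06 -1.27  1.75  1.11  1.21  1.25]
shift [-0.0523 -0.069   0.0018] turn 0.0 or 0.0
```

View pics/w23.png

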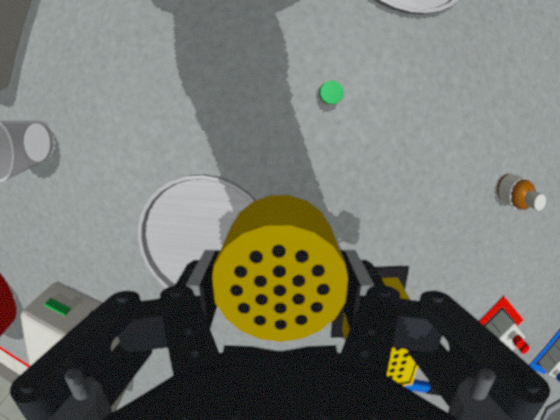

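View pics/s23.png

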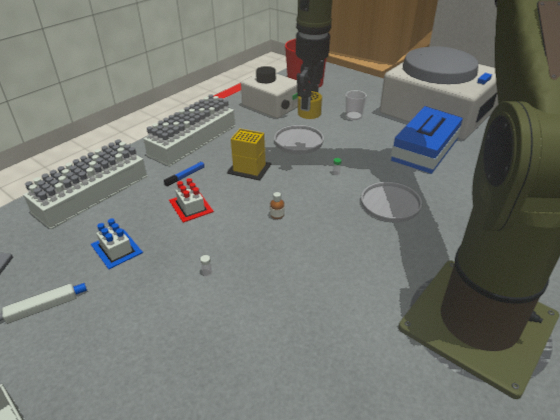

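Run:
```python
from h import *
from scipy.optimize import least_squares
s=cam("wrist"); go(.617,-.275,.15)
def fit(s,pts):
    w=cast(s,pts,.013); r=least_squares(lambda c:np.hypot(*(w-c).T)-.068,w.mean(0)+[.02,-.02]); return r.x,np.abs(r.fun).max()
print(fit(s,[(139,228),(148,200),(170,183),(200,174),(232,182),(150,268),(168,288)]))
t=dict(s); q=np.array([.006,.109,.994,-.003]);q/=np.linalg.norm(q); T=np.array(s["tool_from_camera"]);t["R"]=Rq(q)@T[:3,:3];t["o"]=Rq(q)@T[:3,3]+[.7016,-.1995,.2027]
print(fit(t,[(131,122),(190,60),(250,122),(188,185)]))
```

```text
t 28.58 tcp [ 0.5446 -0.2261  0.1488] yaw -160.75 tilt 1.43 open 0.0557 F [-1.   1.2 -1.7] q [ 0.93  1.06 -1.27  1.75  1.11  1.21  1.25]
shift [-0.0522 -0.0701  0.0007] turn 0.0 or 0.0
(array([ 0.61888207, -0.28204119]), np.float64(0.0012040707439022746))
(array([ 0.61858356, -0.28048493]), np.float64(0.002201124706289817))
```

Run:
```python
from h import *
go(.6187,-.2812,.06)
```

```text
t 28.58 tcp [ 0.5446 -0.2261  0.1488] yaw -160.75 tilt 1.43 open 0.0557 F [-1.   1.2 -1.7] q [ 0.93  1.06 -1.27  1.75  1.11  1.21  1.25]
shift [-0.0498 -0.0754  0.0908] turn 0.0 or 0.0
```

servo_tool:
  increments: [-0.01,-0.015,0,0,0.045,-0.025,-0.035,0,0,0.045,-0.04,-0.06,0.005,0,0.045,-0.05,-0.075,0.02,0,0.045,-0.05,-0.0754,0.04,0,0.045,-0.05,-0.0754,0.06,0,0.045,-0.05,-0.0754,0.08,0,0.045,-0.05,-0.0754,0.09,0,0.045,-0.05,-0.0754,0.091,0,0.045]

```text
clock: 29.33
tcp_pos: [0.6163, -0.2801, 0.0562]
orientation: [0.009, -0.168, 0.986, -0.003]
wrist_force: [-0.8, 0.4, -1.4]
opening: 0.0555
```

Run:
```python
from h import *
go(.6187,-.2812,.026)
s=cam("wrist","w24")
s=cam("side"); cv2.imwrite("pics/s24.png",cv2.resize(s["color"][70:200,220:370,::-1],None,fx=4,fy=4,interpolation=cv2.INTER_CUBIC))
```

```text
t 29.33 tcp [ 0.6163 -0.2801  0.0562] yaw -160.61 tilt 1.09 open 0.0555 F [-0.8  0.4 -1.4] q [ 0.87  1.24 -1.18  1.5   1.2   1.21  1.41]
shift [-0.0014 -0.0016  0.0302] turn 0.0 or 0.0
```

View pics/w24.png

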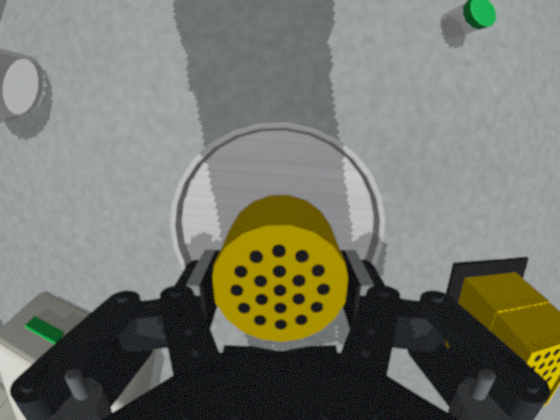

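View pics/s24.png

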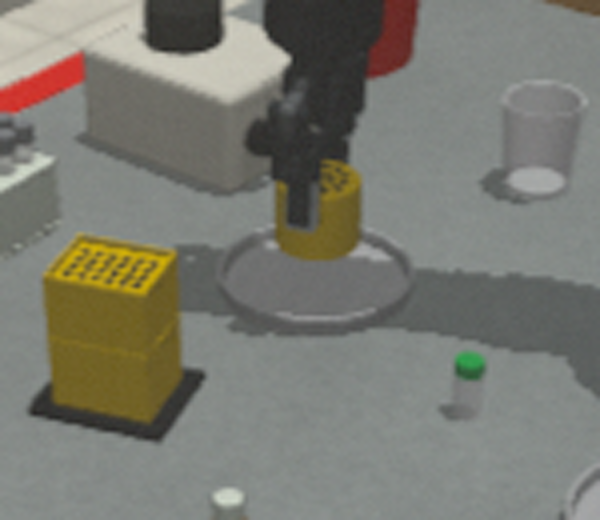

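servo_tool:
  increments: [-0.001,-0.001,0.008,0,0.045,-0.0014,-0.0016,0.016,0,0.045,-0.0014,-0.0016,0.023,0,0.045,-0.0014,-0.0016,0.028,0,0.045,-0.0014,-0.0016,0.03,0,0.045,-0.0014,-0.0016,0.03,0,0.045]

```text
clock: 29.93
tcp_pos: [0.6207, -0.2814, 0.0288]
orientation: [0.011, -0.168, 0.986, -0.003]
wrist_force: [0.5, 1.1, -1.3]
opening: 0.0557
```

servo_tool:
  increments: [0,0,0.0008,0,0.045,0,0,0.0015,0,0.045,0,0,0.0015,0,0.045]

```text
clock: 30.18
tcp_pos: [0.6208, -0.2815, 0.0274]
orientation: [0.011, -0.168, 0.986, -0.003]
wrist_force: [-0.4, -0.2, -0.9]
opening: 0.0556
```

servo_tool:
  increments: [0,0,0.0008,0,0.045,0,0,0.0016,0,0.045,0,0,0.002,0,0.045,0,0,0.002,0,0.045]

```text
clock: 30.52
tcp_pos: [0.6208, -0.2815, 0.0253]
orientation: [0.011, -0.168, 0.986, -0.003]
wrist_force: [-0.0, -0.7, -1.4]
opening: 0.0561
```

servo_tool:
  increments: [0,0,0.0006,0,0.045,0,0,0.0012,0,0.045,0,0,0.0015,0,0.045]

```text
clock: 30.77
tcp_pos: [0.6209, -0.2815, 0.0245]
orientation: [0.011, -0.168, 0.986, -0.004]
wrist_force: [-2.6, -0.6, 5.5]
opening: 0.0557
```

servo_tool:
  increments: [0,0,0.0004,0,0.058,0,0,0.0004,0,0.062,0,0,0,0,0.068,0,0,0,0,0.078,0,0,0,0,0.085,0,0,-0.002,0,0.085,0,0,-0.02,0,0.085,0,0,-0.045,0,0.085,0,0,-0.08,0,0.085,0,0,-0.12,0,0.085]

```text
clock: 31.6
tcp_pos: [0.6171, -0.2808, 0.1456]
orientation: [0.01, -0.168, 0.986, -0.003]
wrist_force: [0.1, -0.1, 0.6]
opening: 0.0853
```

servo_tool:
  increments: [0.01,0,-0.03,0,0.085,0.03,0,-0.06,0,0.085,0.05,0,-0.08,0,0.085,0.05,0,-0.08,0,0.085,0.05,0,-0.08,0,0.085]

```text
clock: 32.02
tcp_pos: [0.5683, -0.2978, 0.2272]
orientation: [0.011, -0.168, 0.986, -0.004]
wrist_force: [-0.9, -0.6, -0.4]
opening: 0.0846
```

Run:
```python
from h import *
go(.5,-.2,.2)
s=cam("wrist","w25"); c=cam("scene","sc25"); t=cam("side","s25")
```

```text
t 32.02 tcp [ 0.5683 -0.2978  0.2272] yaw -160.7 tilt 1.4 open 0.0846 F [-0.9 -0.6 -0.4] q [ 0.99  1.01 -1.32  1.51  1.    1.37  1.51]
shift [0.0327 0.1152 0.0251] turn 0.0 or 0.0
```

View pics/w25.png

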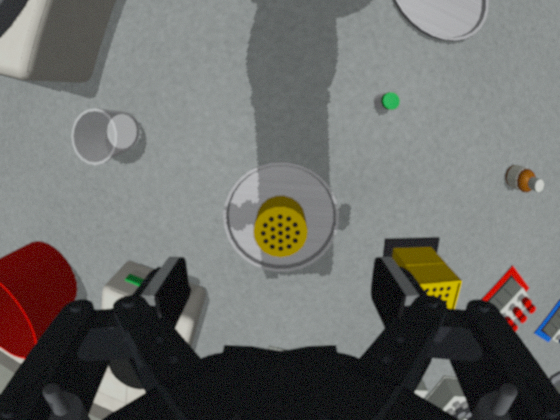

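View pics/sc25.png

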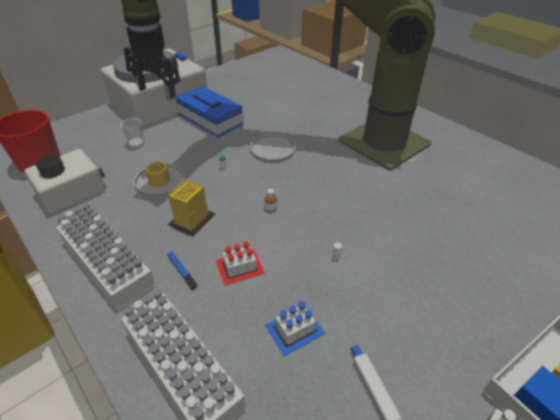

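View pics/s25.png

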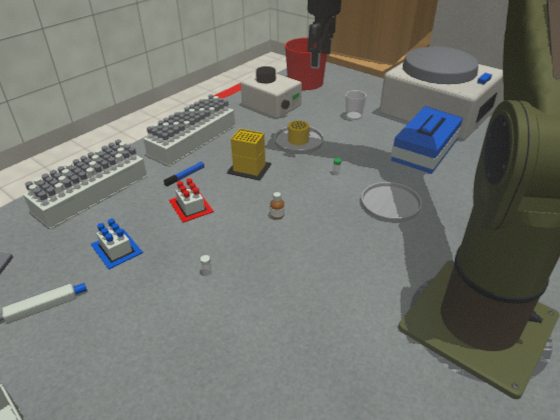

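```bash
python3 -c "
from plant import *
print(get_obs()['clock'],get_obs()['dq'].round(3)); print(job_done())"
```

```text
32.1667 [-0.008  0.015  0.005 -0.001 -0.001  0.001  0.   ]
the job is handed in; nothing more can be done
None
```

I placed everything in the order asked and handed the job in at 32 s, with the gripper open and clear of everything.

- **Red rack:** by the block edges it sits within about 1 mm of its pad's centre, and within about 0.5° of its direction. The cap centroids put it 2.4 mm off along the long side instead. I put that down to the sides of the caps showing in the view.
- **Blue rack:** it sits within about 1 mm sideways and 0.2° of its pad. The caps read about 1.6 mm off lengthwise, which I put down to the same bias.
- **Tip box:** it touched down with the tool at z = 0.0617 m, against 0.0618 m expected. The rim would have stopped it about 4 mm higher, so the foot is inside. I estimate 1 to 2 mm of offset, and the side view shows the two boxes in line.
- **Tub:** it stands upright on the floor of the tray at about (0.62, -0.28), the one farthest to the robot's right by y. The other tray is farther right by bearing, but only because it is closer to the base.
- **Amber bottle:** it shows at the same pixel in the side view as at the start.

**What did not go to plan:**
- **Red rack grasp:** two joints came close to their range limits (joint 6 at 0.04 and joint 7 at -2.65), so I gripped it 11 mm off-centre along its length. I allowed for this when placing it.
- **Tool tilt:** it drifted to about 1.5° at most.
- **Tub grip:** the fingers read 55.7 mm on the 58 mm tub. The tub was held firmly and set down flat.

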